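Fit the second ferrule to a curved bag-handle bar and close up its grip

ROBOT

A 6-joint arm with a two-finger parallel gripper is mounted at the origin on the work surface. World frame = base frame: x ahead of the robot, y to its left, z up, the work surface at z = 0. Lengths are in m, angles in rad, forces in N, time in s.
With the tool pointing down it reaches from about 0.35 to 0.775 m from the base axis. Payload 5.5 kg.
Tool frame: the origin (TCP) lies at the very end of the fingers, on their centre line; the grasp point (between the pads) lies 19 mm behind it; z points along the fingers, y is the direction in which the jaws open and shut (so a half turn about z gives the same grasp; the last joint's range is limited). The gripper opens to 85 mm and grips with 20 to 120 N. Pads are 22 mm wide; open, the fingers measure 114 mm over their backs; the gripper's body (76 mm by 85 mm) begins 54 mm behind the grasp point. The pads swing forward as they close: fully open they stand 13 mm farther back than shut.
Start: joints at [-1.482, 0.313, 0.046, 1.304, 0, 1.431], TCP at [0.13, -0.56, 0.231] pointing down, gripper open.
Joint ranges: [-2.76, 2.76], [-0.86, 1.69], [-1.03, 1.26], [-2.2, 2.34], [-1.47, 1.5], [-3.14, 3.14]. Speed limits (rad/s): [2.57, 2.57, 3.14, 3.14, 3.14, 3.14].

INTERFACE

Orientations are given as a unit quaternion [w, x, y, z].
In Python, from workcell import get_state, vision, workorder, silhouettes, tip_of gives the robot as it stands.
- The arm moves only by the shell command python3 -m inch 'ROWS' [FORCE]. ROWS is JSON, a list of rows, each a list of 7 numbers: the shift along the tool's x, y, z in cm, then the turn, a rotation vector about the tool's x, y, z in degrees, then the finger opening in cm, from 0 to 8.54. In form: [[dx, dy, dz, rx, ry, rz, hand], ...]. A call has 1 to 5 rows; each row shifts and turns the commanded pose from where the row before left it, along the tool's axes as they then stand; what a row does not reach is not made up. A row lasts 1/10 s, in which the tool goes at most 50 mm and 8.59 degrees, less where a joint would pass 70% of its speed; a pose out of reach is approached as far as the arm can. A call with a gripper value outside its range is refused whole. The fingers move at their own pace and stop on an object; FORCE is the grip in N (left out, the last holds). Time passes only in rows, so rows that do not move let the fingers close. It gives the time, the measured TCP pose, the force and the opening at its end, in the units of the state.
- get_state(): the state, without advancing time (a new reading comes with each control period).
- vision.read_camera(name): name is "scene" or "top"; returns a dict with "pixels" (384x512x3 uint8, red, green, blue), "depth" (384x512 float32, m along the optical axis (not along the pixel's ray), 0 where there is no reading), "mtx" (3x3 intrinsics, pixels), "k1" (the pictures are not rectified: a ray, as slopes to the right and down, at radius r is drawn at 1 + k1 r^2 times it, then the intrinsics apply), "T" (4x4, takes a point from camera to world coordinates). Camera axes: x right, y up, looking along -z (the intrinsics and any distortion apply to the point x, -y, -z); pixel columns grow to the right and rows downward; lengths in m; the calibration is good to about 2 mm. A picture is of the moment at which its call begins.
- workorder.hand_in(): hands the job in, once; it reports no verdict.
Trained networks look in a picture, given as the dict that the camera call returned (one of the last four; its "shot" number tells which), for a name from the list of things; names that differ only in an ending like _2 or _b are one class to them, and where a whole thing is asked for, a point or a joint stands for the part that bears it (a point fixed in the world has none). Each returns a list of dicts, best first, with "confidence" (0 to 1); they miss things now and then, are a little off and sometimes report something else, mostly with a low value. They report only what shows in the picture. A call takes as long as a camera call.
- silhouettes(picture, label): "mask" (384x512 bool, what is visible of it) and "location" ([column, row] in pixels, amid what is visible of it).
- tip_of(picture, label): "location" ([column, row] in pixels: a listed point, or the origin of a listed thing).
The state is a dict: "clock": time; "joint_pos": joint angles; "qvel": joint speeds; "tau": joint torques, N m; "tcp_pos": TCP position; "orientation": TCP orientation; "wrist_force": force on the tool from outside, world axes, zero at the start; "ft_torque": the same for the moment, N m; "finger_gap": finger opening in m.
Only numpy, scipy, OpenCV 4.12 (cv2) and the standard library are available. Lean on these libraries where they do the work, as an engineer would, in place of code of your own. Each camera call takes 0.05 s, during which the arm holds its last target.

TASK

Fit the missing ferrule to the bag handle held in the vise: take the loose ferrule that suits the bar (the larger of the two), thread it over the bar's free end and slide it round the bend, turning it with the bar and not forcing it sideways. Push the leather grip along with it until the grip is bedded firmly against the fixed ferrule with no gaps left, without shifting the fixed ferrule, and let go. Leave the other things on the bench where they are.

Things in the scene. Friction and masses are not known exactly. Their poses are not given: they have to be found in the camera images.
- ferrule: The loose brass ferrule to fit: an octagonal sleeve 24 mm across its flats, 28 mm long, about 80 g, with a straight 13 mm bore right through; both ends alike. It lies on a flat on the 2 mm thick cutting mat. Origin: the middle of the bore (12 mm above what it lies on); x runs along the bore.
- small_ferrule: A smaller brass ferrule for other work, 18 mm across flats, 22 mm long, bore 8.4 mm (too small for the bar), on the same mat; the two may have changed places. Origin: the middle of its bore; x along the bore. Leave it alone.
- bar: Polished round steel, 10 mm thick, 115 mm above the bench; it scratches if the ferrule bears on it with over 15 N. Origin: centre of its bend, z up. As drawn the free leg runs in +x at y = -100 mm to x = 0, then a half circle, radius 100 mm: after angle f the centre line is at (100 sin f, -100 cos f) mm, heading (cos f, sin f). Bent by hand: before f = 56 degrees it strays from this, see bar_tip.
- bar_tip (a point): Outermost point of the bar's rounded free end, on its centre line, 40 mm before the bend; x points into the bar, the way the ferrule goes on. As drawn at x = -40, y = -100 mm of bar, but it strays up to 15 mm sideways, 9 mm in height and 0.15 rad, differently each time, fading to nothing at 56 degrees. The vise's jaws (tops 9 mm above the bar's middle) are 37 mm farther back, 200 mm to the left.
- stop_face (a point): Middle of the near end face of the fixed ferrule (octagonal brass like the loose one), on the bar's centre line; x points along the bar, away from the free end. It is 122 degrees round the bend, set by hand to 4 mm either way. Its grub screw holds to about 20 N along the bar; pushed harder it shifts and stays shifted.
- grip_face (a point): Middle of the grip's end face where the loose ferrule comes to butt, on the bar's centre line; x points along the bar, away from the free end. The grip is a rigid curved sleeve covered in brown leather, 22 mm thick, 46 degrees (80 mm) long, between here and the fixed ferrule. When butted, the middle of the loose ferrule is 14 to 15 mm before this point.
- grip (a joint): How far the grip is from the fixed ferrule, in radians about the centre of the bend (0.01 = 1 mm along the bar): 0 = hard up against it, no gap; it grows towards the free end, at most 0.5. It drags on the bar with about 6.5 N and stays where it is left. It is bedded by a push of about 14 N in all on the ferrule; its leather end then gives about 1 mm.
- red_spool: Spool of red thread, 34 mm wide, 48 mm tall, standing on the bench inside the bend, below the bar. Origin: the centre of its foot.
- cream_spool: Spool of cream thread, 40 mm wide, 55 mm tall, standing near the robot. Origin: the centre of its foot.
- wax_tin: Round aluminium tin, 56 mm wide, 26 mm tall, on the far part of the cutting mat. Origin: the centre of its foot.
- mallet: Long-handled hammer with a steel head, 330 mm long, lying at the left. Origin: on the bench under the middle of its handle.
- slicker: Turned wooden edge slicker, 32 mm wide, 85 mm tall, standing near the robot. Origin: the centre of its foot.
- pin_block: Brown pin cushion block, 75 x 35 x 47 mm with its pins, on the right part of the cutting mat. Origin: the centre of its underside.

How it is judged:
On the way, in this order (a step that is already met when the one before it is completed fails the run):
1. the ferrule is threaded on the straight free end of the bar (x of ferrule in the frame of bar_tip between 0.016 and 0.046 m and y of ferrule in the frame of bar_tip between -0.004 and 0.004 m and z of ferrule in the frame of bar_tip between -0.004 and 0.004 m and angle between the x axis of ferrule and the x axis of bar_tip, either way round below 0.25 rad), for 0.1 s.
2. the ferrule is on the bar, carried at least 30 degrees round the bend (x of ferrule in the frame of bar above 0.05 m and y of ferrule in the frame of bar below -0.01 m and distance between ferrule and bar between 0.093 and 0.107 m and z of ferrule in the frame of bar between -0.006 and 0.006 m), for 0.1 s.
3. the grip is up against the fixed ferrule and the ferrule presses on it with at least 10 N (value of joint grip below 0.015 rad and contact force between ferrule and grip above 10 N), for 0.15 s.
At the end, for the whole second after the job is handed in: The ferrule sits on the bar, let go and at rest, its middle 11 to 16.5 mm before the grip's end face (butted to within about 2 mm), its bore within 5 mm of the bar's centre line; the grip is within 1.5 mm of the fixed ferrule; the fixed ferrule has shifted by less than 2 mm (value of joint grip below 0.015 rad and x of ferrule in the frame of grip_face between -0.0165 and -0.011 m and distance between ferrule and bar between 0.095 and 0.105 m and z of ferrule in the frame of bar between -0.004 and 0.004 m and angle between the x axis of ferrule and the x axis of grip_face, either way round below 0.35 rad and distance of stop_face from where it was at the start of the episode below 0.002 m and linear speed of ferrule below 0.01 m/s and contact force between the fingers and ferrule below 0.05 N); the robot touches nothing.
It fails at once if the fixed ferrule is shifted on the bar by 2 mm or more (distance of stop_face from where it was at the start of the episode above 0.002 m).
It fails at once if the ferrule is forced against the bar with more than 15 N (contact force between ferrule and bar above 15 N).
It fails at once if another thing on the bench is moved by 20 mm or more (distance of any of small_ferrule, red_spool, cream_spool, wax_tin, mallet, slicker, pin_block from where it was at the start of the episode above 0.02 m).
It also fails if it takes over 72 s, if anything falls off the work surface, if the arm or the gripper's body presses on something with over 40 N, if the wrist force passes 120 N, or if a joint passes its speed limit or range.

## Working session

There is one attempt and no reset: what is moved stays moved. The work goes in short steps, Python scripts to look and compute and a shell command to move; the robot and the scene stay as the last step left them, time stands still between calls to the robot, and variables do not carry over. Pictures are saved under pics/ and viewed, and the job is handed in when it is done.

```bash
ls; mkdir -p pics; cat > h.py <<'E'
import numpy as np, cv2
from workcell import get_state, vision, workorder, silhouettes, tip_of
def save(p,name,crop=None,scale=1):
    im=p["pixels"][...,::-1]
    if crop: x0,y0,x1,y1=crop; im=im[y0:y1,x0:x1]
    if scale!=1: im=cv2.resize(im,None,fx=scale,fy=scale,interpolation=cv2.INTER_CUBIC)
    cv2.imwrite("pics/"+name,im)
E
python3 - <<'E'
from h import *
s=get_state(); print(s)
for n in ("scene","top"):
    p=vision.read_camera(n); save(p,n+"0.png",scale=1.5); print(n,p["mtx"],p["k1"],p["T"],p["shot"])
    for l in ["ferrule","small_ferrule","bar","bar_tip","stop_face","grip_face","red_spool"]:
        r=tip_of(p,l); print(l,[(np.round(a["location"],1),round(a["confidence"],2)) for a in r][:3])
E
```

```text
pics
{'clock': 0.0, 'joint_pos': array([-1.48156906e+00,  3.13999590e-01,  4.49848819e-02,  1.30363004e+00,
       -1.85190282e-05,  1.43118509e+00]), 'qvel': array([ 0.00058933,  0.00166054,  0.00187935, -0.00023874,  0.00121074,
       -0.00024642]), 'tau': array([ 1.00620131e-03, -4.80631328e+01,  2.98531008e+01,  1.96766958e-02,
        1.32937510e-05,  9.56051707e-06]), 'tcp_pos': array([ 0.13036861, -0.55948994,  0.23041177]), 'orientation': array([-9.24150543e-04,  9.93460830e-01,  1.14169720e-01,  1.40236621e-05]), 'wrist_force': array([ 0.1246178 , -0.16292477,  0.05020855]), 'ft_torque': array([0.05046817, 0.00089693, 0.0192689 ]), 'finger_gap': 0.08534524527500961}
scene [[435.28175803   0.         260.73300035]
 [  0.         435.28175803 187.23845758]
 [  0.           0.           1.        ]] -0.002096269921178491 [[-0.78504623 -0.38563569  0.48475512  1.11696203]
 [ 0.61941832 -0.49482754  0.60948064  0.70591708]
 [ 0.0048327   0.77873668  0.62733231  0.83772862]
 [ 0.          0.          0.          1.        ]] 1
ferrule [(array([227.5, 154.4]), 0.47)]
small_ferrule
[... 159 characters left out ...]
, 154.1]), 0.58), (array([260.7, 232.9]), 0.57)]
top [[369.84320683   0.         259.8562729 ]
 [  0.         369.84320683 185.81771067]
 [  0.           0.           1.        ]] -0.0845018684559112 [[-1.30199400e-03  9.90530141e-01 -1.37289274e-01  3.51641585e-01]
 [-9.99953558e-01 -2.60060236e-03 -9.27997833e-03 -2.02115193e-02]
 [-9.54913305e-03  1.37270816e-01  9.90487525e-01  1.33201396e+00]
 [ 0.00000000e+00  0.00000000e+00  0.00000000e+00  1.00000000e+00]] 2
ferrule [(array([344.5, 209. ]), 0.61)]
small_ferrule [(array([345.4, 175.1]), 0.37)]
bar []
bar_tip []
stop_face [(array([259.7, 146.8]), 0.46)]
grip_face [(array([266.2, 177.1]), 0.53)]
red_spool [(array([241.1, 167.4]), 0.57)]
```

View pics/scene0.png

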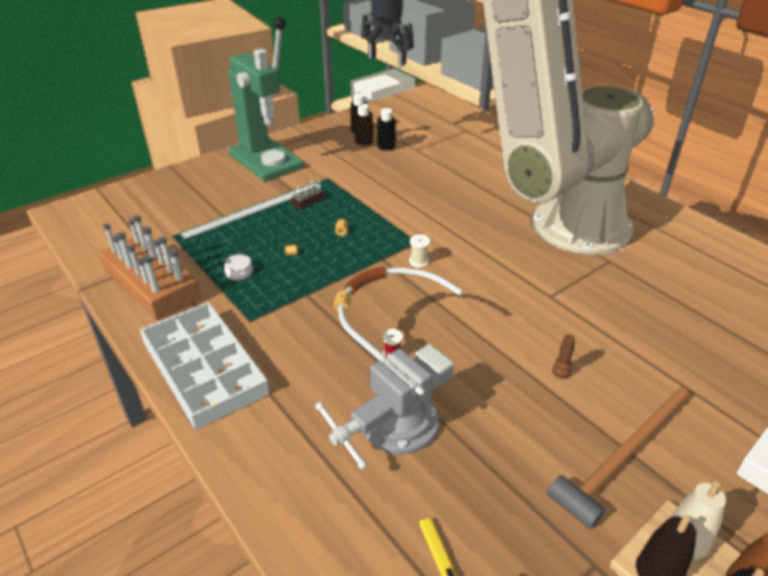

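View pics/top0.png

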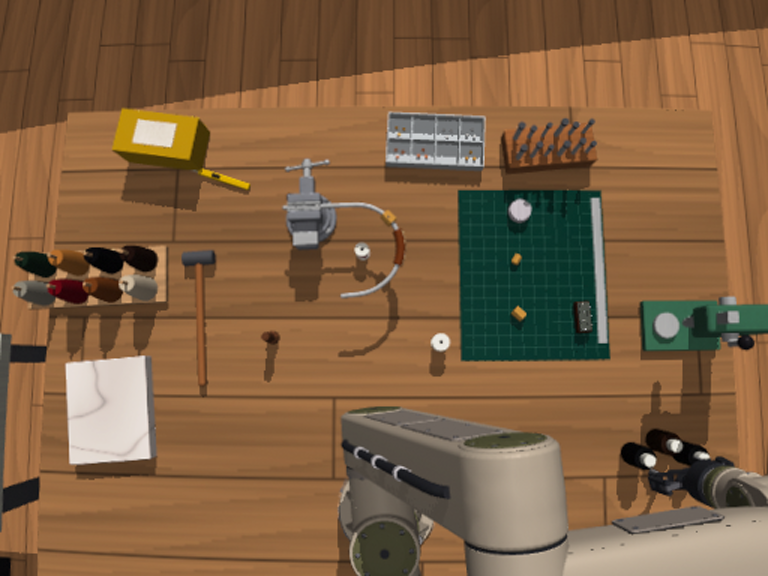

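The scene view shows the bar at about (345-460, 270-300) in the 1.5x picture, with the ferrules on the mat. In the top view (1.5x), the bar tip is near (342,295) and the stop near (390,216). The larger ferrule is near (519,313) and the small one near (516,259).

```bash
cat >> h.py <<'E'
def undist(p,uv):
    uv=np.atleast_2d(np.array(uv,float)); K=p["mtx"]
    d=np.c_[(uv[:,0]-K[0,2])/K[0,0],(uv[:,1]-K[1,2])/K[1,1]]
    s=d.copy()
    for _ in range(20): s=d/(1+p["k1"]*(s**2).sum(1,keepdims=True))
    return s
def unproj(p,uv,z):
    s=undist(p,uv); z=np.ravel(z)
    c=np.c_[s[:,0]*z,-s[:,1]*z,-z]
    return c@p["T"][:3,:3].T+p["T"][:3,3]
def on_plane(p,uv,h):
    s=undist(p,uv); d=np.c_[s[:,0],-s[:,1],-np.ones(len(s))]@p["T"][:3,:3].T; o=p["T"][:3,3]
    return o+d*((h-o[2])/d[:,2])[:,None]
def proj(p,X):
    X=np.atleast_2d(X); c=(X-p["T"][:3,3])@p["T"][:3,:3]
    s=np.c_[c[:,0]/-c[:,2],-c[:,1]/-c[:,2]]
    s=s*(1+p["k1"]*(s**2).sum(1,keepdims=True)); K=p["mtx"]
    return np.c_[s[:,0]*K[0,0]+K[0,2],s[:,1]*K[1,1]+K[1,2]]
E
python3 - <<'E'
from h import *
for n,cb,cf in (("top",(180,120,300,220),(320,150,400,230)),("scene",(200,160,320,260),(170,130,250,190))):
    p=vision.read_camera(n); np.savez(n+"0.npz",**{k:p[k] for k in("pixels","depth","mtx","k1","T")})
    save(p,n+"_bar.png",cb,6); save(p,n+"_fer.png",cf,7)
    for l in ["ferrule","small_ferrule","bar","grip","stop_face","pin_block","red_spool","cream_spool"]:
        for a in silhouettes(p,l)[:2]:
            m=a["mask"]; v,u=np.nonzero(m); d=p["depth"][v,u]; ok=d>0
            X=unproj(p,np.c_[u,v][ok],d[ok])
            print(n,l,np.round(a["location"],1),round(a["confidence"],2),m.sum(),np.round(np.median(X,0),4),np.round(np.percentile(X,[5,95],axis=0),3).tolist())
E
```

```text
top ferrule [345.7 209.2] 0.43 45 [ 0.4523 -0.3127  0.0251] [[0.442, -0.323, 0.018], [0.462, -0.301, 0.029]]
top ferrule [239.1 138.8] 0.4 313 [0.6794 0.0633 0.1186] [[0.486, -0.016, 0.113], [0.694, 0.211, 0.123]]
top bar [240.7 137.5] 0.87 266 [0.6794 0.0626 0.1187] [[0.486, -0.016, 0.113], [0.694, 0.217, 0.123]]
top pin_block [386.6 208. ] 0.62 230 [ 0.4445 -0.4612  0.0279] [[0.412, -0.48, 0.003], [0.473, -0.449, 0.034]]
top red_spool [242.5 165.4] 0.5 65 [0.6    0.0586 0.048 ] [[0.588, 0.048, 0.021], [0.614, 0.073, 0.052]]
scene small_ferrule [195.2 166.1] 0.62 40 [ 0.5852 -0.3089  0.0148] [[0.577, -0.318, 0.006], [0.594, -0.303, 0.021]]
scene bar [245.4 227.4] 0.92 478 [0.6763 0.06   0.1173] [[0.486, -0.02, 0.111], [0.693, 0.211, 0.12]]
scene grip [246.7 183. ] 0.73 205 [ 0.5884 -0.0232  0.122 ] [[0.556, -0.034, 0.112], [0.628, -0.017, 0.126]]
scene stop_face [236.  189.4] 0.8 290 [ 0.6114 -0.0208  0.1224] [[0.562, -0.032, 0.112], [0.67, 0.008, 0.127]]
scene pin_block [204.5 130.8] 0.67 222 [ 0.4498 -0.4567  0.0221] [[0.411, -0.482, 0.004], [0.478, -0.449, 0.03]]
scene pin_block [242.7 182.5] 0.42 209 [ 0.59   -0.023   0.1214] [[0.557, -0.034, 0.11], [0.628, -0.017, 0.126]]
scene red_spool [261.4 227.9] 0.63 182 [0.6054 0.063  0.0453] [[0.588, 0.045, 0.006], [0.616, 0.074, 0.05]]
scene cream_spool [277.6 166.3] 0.59 208 [ 0.391  -0.1165  0.0369] [[0.373, -0.134, 0.003], [0.4, -0.107, 0.056]]
```

```bash
ls pics
```

```text
scene0.png
scene_bar.png
scene_fer.png
top0.png
top_bar.png
top_fer.png
```

View pics/top_bar.png

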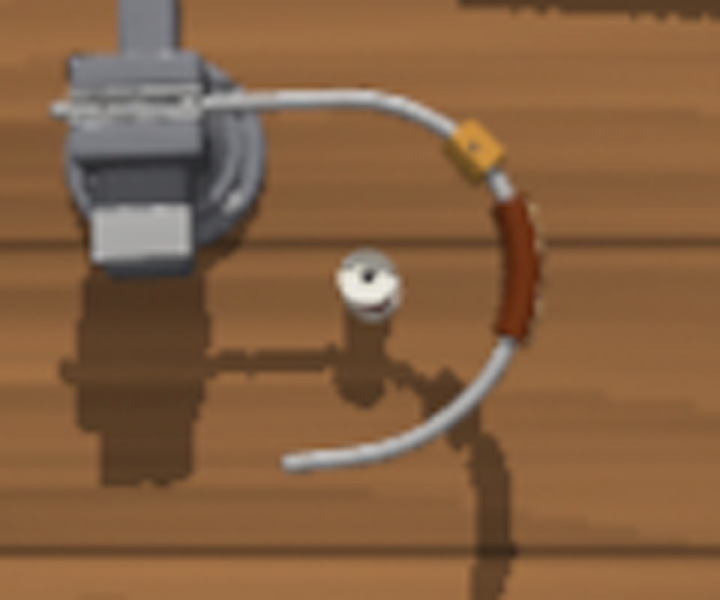

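View pics/top_fer.png

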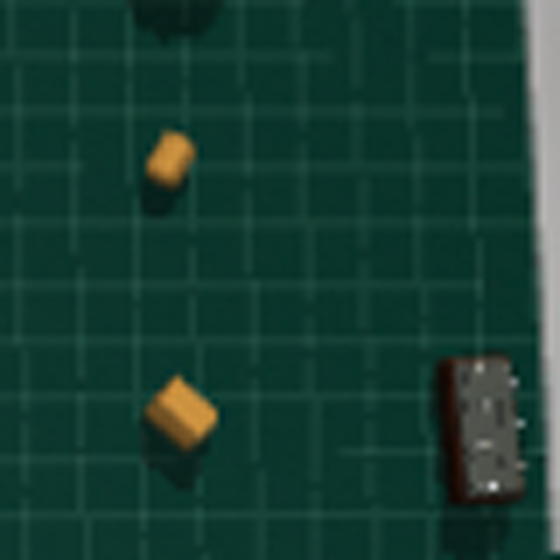

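View pics/scene_bar.png

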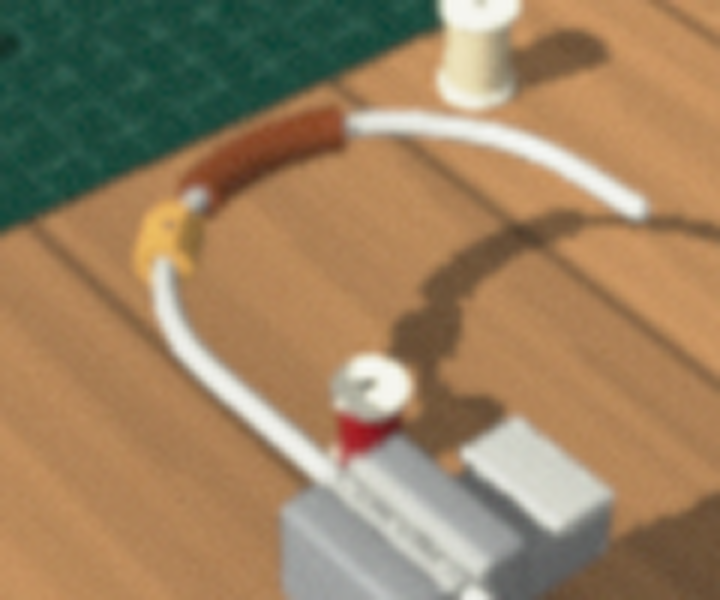

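View pics/scene_fer.png

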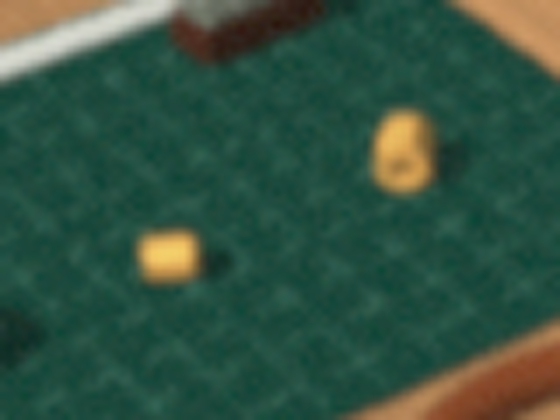

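```bash
cat > bar.py <<'E'
from h import *
from scipy.ndimage import map_coordinates
from scipy.optimize import least_squares
def load(n):
    z=np.load(n+".npz"); return {k:z[k] for k in z.files}
F0=np.radians(56); L=0.1*F0+0.04
def curve(P,s):
    # s: arc from bend start (m), s=-0.04 tip; P=cx,cy,psi,al,bl,az,bz ; world
    cx,cy,psi,al,bl,az,bz=P; s=np.asarray(s,float); f=np.clip(s/0.1,0,np.pi)
    x=np.where(s<0,s,0.1*np.sin(f)); y=-0.1*np.cos(f)
    e=np.maximum(s-0.1*np.pi,0); x=x-e
    n=np.c_[-np.sin(f),np.cos(f)]  # left normal
    t=np.clip((0.1*F0-s)/L,0,None)
    lat=al*t**2+bl*t**3; dz=az*t**2+bz*t**3
    x=x+n[:,0]*lat; y=y+n[:,1]*lat
    c,sn=np.cos(psi),np.sin(psi)
    return np.c_[cx+c*x-sn*y,cy+sn*x+c*y,0.115+dz]
def wimg(p):
    I=p["pixels"].astype(float); return np.clip(I[...,2]-0.5*I[...,0],0,None)
def resid(p,P,s,full=False,W=None):
    W=wimg(p) if W is None else W
    X=curve(P,s); Xa=curve(P,s+.002); u=proj(p,X); d=proj(p,Xa)-u; d/=np.linalg.norm(d,axis=1,keepdims=True)
    n=np.c_[-d[:,1],d[:,0]]; o=np.arange(-5,5.01,.1)
    q=u[:,None]+n[:,None]*o[None,:,None]
    v=map_coordinates(W,[q[...,1],q[...,0]],order=1)
    c=np.empty(len(s)); m=v.sum(1)*.1
    for i in range(len(s)):
        vv=v[i]; k=np.argmax(np.where(abs(o)<4,vv,0)); cc=o[k]
        for _ in range(4):
            g=vv*(abs(o-cc)<3); cc=(g*o).sum()/max(g.sum(),1e-6)
        c[i]=cc
    return c,m,u
E
cat > fitbar.py <<'E'
from bar import *
import sys
ps=[load("top0"),load("scene0")]; Ws=[wimg(p) for p in ps]
S=np.r_[np.arange(-.034,.118,.004), np.arange(.252,.37,.004)]
def fun(Q,full=False):
    P=Q[:7]; r=[]
    for i,p in enumerate(ps):
        p=dict(p); T=p["T"].copy(); T[:3,3]+=np.r_[Q[7+3*i:10+3*i]]; p["T"]=T
        c,m,u=resid(p,P,S,W=Ws[i]); r.append(c)
        if full: print(np.round(c,2)); print(np.round(m).astype(int))
    return np.r_[np.concatenate(r),Q[7:]/0.002]
Q=np.r_[0.588,0.078,-np.pi/2,0,0,0,0,np.zeros(6)]
sol=least_squares(fun,Q,loss="soft_l1",f_scale=.3,diff_step=1e-4,x_scale=np.r_[.01,.01,.05,.01,.01,.01,.01,[.002]*6])
print(np.round(sol.x,4),sol.cost); fun(sol.x,True); np.save("barfit.npy",sol.x)
P=sol.x[:7]; print("tip nominal",curve(P,[-.04,-.035]))
for i,p in enumerate(ps):
    I=cv2.resize(p["pixels"][...,::-1],None,fx=6,fy=6,interpolation=cv2.INTER_CUBIC)
    p=dict(p); T=p["T"].copy(); T[:3,3]+=sol.x[7+3*i:10+3*i]; p["T"]=T
    for a in proj(p,curve(P,np.arange(-.04,.37,.005))): cv2.circle(I,tuple(np.round((a+.5)*6).astype(int).tolist()),1,(0,255,0),-1)
    x0,y0=((180,120),(200,160))[i]; cv2.imwrite(f"pics/fit{i}.png",I[y0*6:(y0+100)*6,x0*6:(x0+120)*6])
E
python3 fitbar.py
```

```text
[ 5.9050e-01  6.7600e-02 -1.5435e+00 -8.3000e-03  1.3000e-03 -4.6000e-03
  2.1000e-03 -1.3000e-03 -3.0000e-04 -1.0000e-04  2.0000e-04  3.0000e-04
 -9.0000e-04] 1.0145816302837538
[-0.01  0.01  0.01 -0.02 -0.08 -0.01  0.08  0.06  0.    0.02 -0.05 -0.06
  0.01  0.03 -0.01  0.01  0.03  0.01  0.04  0.02  0.02 -0.08 -0.05 -0.11
 -0.05 -0.07 -0.09 -0.09 -0.06  0.    0.02  0.05  0.04 -0.02 -0.03 -0.1
 -0.05 -0.23  0.03  0.01 -0.04  0.01 -0.02 -0.02  0.05  0.13  0.04 -0.01
  0.04  0.08  0.08  0.01 -0.02 -0.03 -0.01  0.    0.02  0.02 -0.01  0.02
  0.05  0.09  0.08 -0.03 -0.03 -0.39 -1.19 -0.89]
[177 219 222 217 239 248 236 228 227 218 227 246 233 217 233 229 210 218
 215 215 208 230 241 236 225 229 237 235 220 217 212 214 216 221 220 225
 180 108 223 218 205 209 214 230 225 235 229 214 215 230 237 225 222 217
 218 221 222 225 237 242 240 241 236 213 211 310 427 461]
[-0.01 -0.   -0.05 -0.03  0.02  0.06  0.04  0.06  0.03 -0.03 -0.06 -0.01
 -0.01  0.02 -0.05  0.   -0.02  0.02 -0.02  0.03  0.02 -0.06  0.02  0.07
 -0.   -0.07 -0.15 -0.08  0.02  0.04 -0.01  0.05  0.09  0.18  0.18  0.18
  0.11 -0.16 -0.05 -0.06 -0.04 -0.02  0.04  0.04  0.03  0.01  0.02  0.06
  0.16  0.15  0.06  0.01  0.01  0.01  0.05  0.05  0.06  0.07  0.03 -0.03
 -0.06 -0.05 -0.03 -0.03 -0.03 -0.06 -0.14 -0.15]
[397 480 485 478 473 473 468 462 464 474 471 451 459 464 478 484 470 459
 462 462 501 546 605 632 620 563 478 433 435 439 431 423 421 420 412 362
 236  32 359 374 401 424 440 455 458 459 464 479 499 503 495 496 496 498
 505 511 510 511 501 507 500 503 517 516 521 529 525 519]
tip nominal [[0.48249979 0.10469394 0.11249083]
 [0.48308518 0.09970808 0.11259973]]
```

```bash
cat > fer.py <<'E'
from bar import *
def prism(c,R,af=.024,l=.028):
    r=af/2/np.cos(np.pi/8); a=np.pi/8+np.arange(8)*np.pi/4
    V=[[sx*l/2,r*np.cos(t),r*np.sin(t)] for sx in(-1,1) for t in a]
    return np.array(V)@R.T+c
def mask(p,V,x0,y0,w,h,ss=16):
    q=proj(p,V); hull=cv2.convexHull((((q-[x0,y0])+.5)*ss).astype(np.float32))
    m=np.zeros((h*ss,w*ss),np.uint8); cv2.fillConvexPoly(m,np.round(hull*16).astype(np.int32),255,shift=4)
    return cv2.resize(m,(w,h),interpolation=cv2.INTER_AREA)/255.
E
python3 - <<'E'
from fer import *
from scipy.optimize import minimize
Q=np.load("barfit.npy"); P=Q[:7]
ps=[load("top0"),load("scene0")]
for i,p in enumerate(ps):
    T=p["T"].copy(); T[:3,3]+=Q[7+3*i:10+3*i]; p["T"]=T
    s=np.arange(-.055,-.015,.001); c,m,u=resid(p,P,s); print(i,np.round(m).astype(int))
    # along: value on centreline
    W=wimg(p); print(np.round(map_coordinates(W,[u[:,1],u[:,0]],order=1)).astype(int))
wins=[(338,200,16,18),(220,143,16,18)]
def alpha(p,w):
    x0,y0,ww,hh=w; I=p["pixels"][y0:y0+hh,x0:x0+ww].astype(float)
    A=I[...,0]-0.6*I[...,1]   # brass red >> mat green
    return A
def cost(v,yawonly=False):
    x,y,yaw=v[:3]; c,s=np.cos(yaw),np.sin(yaw); R=np.array([[c,-s,0],[s,c,0],[0,0,1]])
    tot=0
    for i,p in enumerate(ps):
        V=prism([x,y,.014],R); m=mask(p,V,*wins[i]); A=alpha(p,wins[i])
        w=np.clip(A/np.percentile(A,97),0,1)
        tot+=((m-w)**2).sum()
    return tot
best=None
for y in np.radians(np.arange(0,180,15)):
    r=minimize(cost,[.4523,-.3127,y],method="Nelder-Mead",options=dict(initial_simplex=np.array([[.4523,-.3127,y],[.456,-.3127,y],[.4523,-.309,y],[.4523,-.3127,y+.2]]),maxiter=150))
    print(np.degrees(y),np.round(r.x[:2],4),np.degrees(r.x[2]),r.fun)
print(cost([.45,-.31,.8]))
for i,p in enumerate(ps): print(np.round(alpha(p,wins[i])).astype(int))
E
```

```text
0 [  0   0   0   0   0   0   0   0   0   0   0   0   0   0   2   3   6  31
  75 120 156 177 198 215 219 219 219 218 220 222 223 221 219 217 220 226
 232 239 242 245]
[ 0  0  0  0  0  0  0  0  0  0  0  0  0  0  1  3  4 15 32 48 62 67 73 79
 80 80 80 79 79 78 78 77 77 76 78 81 83 85 87 89]
1 [  3   4   4   5   5   6   7   9   9  10  10  13  19  31  52  87 133 188
 246 302 353 397 435 461 473 480 483 486 486 485 483 481 479 478 476 474
 474 473 472 472]
[  0   0   0   0   1   2   3   4   5   4   3   3   7  11  17  27  40  55
  71  80  89  98 105 109 113 114 113 114 115 115 115 115 115 115 115 116
 115 114 115 115]
0.0 [ 0.4507 -0.3147] 50.1058013632166 9.372859058235806
14.999999999999998 [ 0.4507 -0.3147] 49.779066178381484 9.307119474707031
29.999999999999996 [ 0.4507 -0.3147] 50.51533972744843 9.279190140074032
45.0 [ 0.4507 -0.3146] 49.65282935955206 9.40113549455794
59.99999999999999 [ 0.4506 -0.3148] 49.428104803983956 9.336357780808733
75.0 [ 0.4506 -0.3147] 50.107692942411525 9.327028869211343
90.0 [ 0.4505 -0.3147] 49.87046416429733 9.361272119505609
105.00000000000001 [ 0.4507
[... 2036 characters left out ...]
  94  73  52  23   0  -9  -7]
 [-18 -15   4  61 110 119 119 119 115  98  78  54  19  -6  -7  -7]
 [-18 -13   6  58 104 114 108 106 109 109  90  56  19  -3  -6 -10]
 [-14 -15  11  57  97 102  91  90  99 111 101  65  21  -6  -7  -2]
 [-15  -7   7  55  95  99  93  97 106 113 100  64  22  -7  -7  -8]
 [-14 -10   0  42  84  96 103 113 116 107  87  52  15  -9  -8  -7]
 [-15 -14 -11  13  48  74  92  98  97  83  57  21  -3 -15 -14 -17]
 [-21 -22 -17 -15   5  29  45  49  44  34  10  -8  -7 -14 -19 -23]
 [-13 -16 -17 -16 -17  -9  -2   2   2  -4 -10 -15 -14 -13 -16 -16]
 [-12 -16 -18 -15  -9  -8 -12 -12 -17 -15 -16 -17 -16 -17 -14 -16]
 [-14 -13 -13 -11 -12 -13 -17 -17 -14 -16 -15 -14 -18 -18 -11  -9]]
```

View pics/fit1.png

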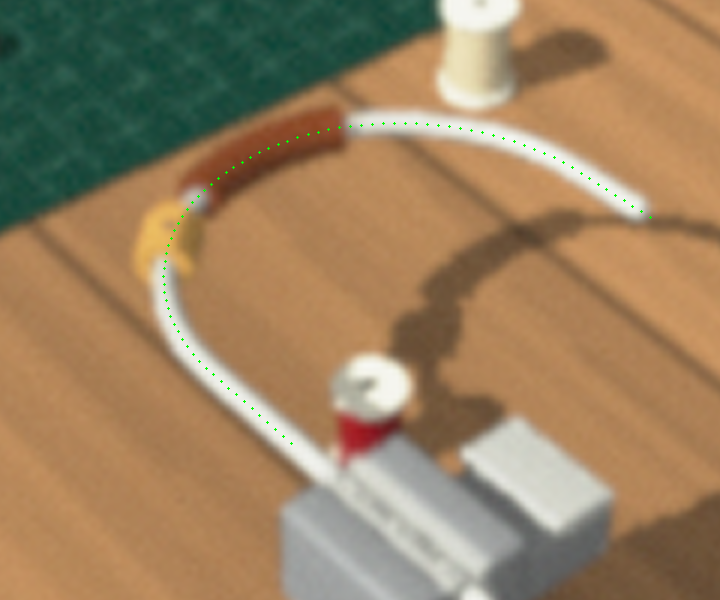

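```bash
python3 - <<'E'
from fer import *
Q=np.load("barfit.npy"); P=Q[:7]
for i,n in enumerate(["top0","scene0"]):
    p=load(n)
    T=p["T"].copy(); T[:3,3]+=Q[7+3*i:10+3*i]; p["T"]=T
    for s in (-.02,0.02,.29):
        a=proj(p,curve(P,[s]))[0]; d=proj(p,curve(P,[s+.002]))[0]-a; d/=np.linalg.norm(d); nn=np.array([-d[1],d[0]])
        o=np.arange(-5,5.1,1); q=a+nn*o[:,None]
        print(i,s,a,nn); 
        for c in range(3): print(np.round(map_coordinates(p["pixels"][...,c].astype(float),[q[:,1],q[:,0]],order=1)).astype(int))
        print(np.round(map_coordinates(wimg(p),[q[:,1],q[:,0]],order=1)).astype(int))
E
```

```text
0 -0.02 [231.58898353 196.20925481] [0.11199722 0.99370852]
[144 145 146 152 175 170 131 131 145 143 134]
[100 101 101 113 162 168 125  99 101  99  93]
[ 62  63  62  80 153 166 120  75  64  62  59]
[ 0  0  0 13 66 81 55 11  0  0  0]
0 0.02 [243.68159174 194.36725604] [0.29236685 0.95630624]
[143 143 143 149 171 170 131 119 140 148 149]
[ 99  98  99 114 155 167 125  94  98 103 104]
[ 61  61  62  82 142 165 120  72  62  64  63]
[ 0  0  0 13 57 80 54 15  0  0  0]
0 0.29 [243.42745671 136.46532029] [ 0.19263931 -0.98126963]
[138 139 135 120 129 166 172 153 145 144 145]
[ 97  97  95  93 121 162 154 115 101 100 102]
[ 59  60  59  70 115 160 142  85  63  63  63]
[ 0  0  0 13 51 77 55 13  0  0  0]
1 -0.02 [301.99829697 191.93963462] [ 0.53420047 -0.84535783]
[146 166 184 203 231 241 230 203 188 185 187]
[109 124 145 184 228 241 227 183 149 137 138]
[ 72  83 109 163 219 236 219 160 111  92  92]
[  0   1  17  61 104 116 103  58  17   0   0]
1 0.02 [290.1615519  184.97340966] [ 0.40601339 -0.91386713]
[195 198 203 212 234 242 232 205 191 187 186]
[144 146 157 188 231 243 230 183 149 139 137]
[ 96  98 114 163 224 239 222 160 110  93  91]
[  0   1  13  57 107 118 106  57  15   1   0]
1 0.29 [229.84239657 215.9702391 ] [-0.83696363  0.54725851]
[168 165 165 181 212 233 230 192 151 141 159]
[126 124 133 167 211 233 229 180 125 106 118]
[ 84  84 103 150 201 226 221 163  99  74  81]
[  0   2  20  59  95 109 106  67  24   4   2]
```

View pics/fit0.png

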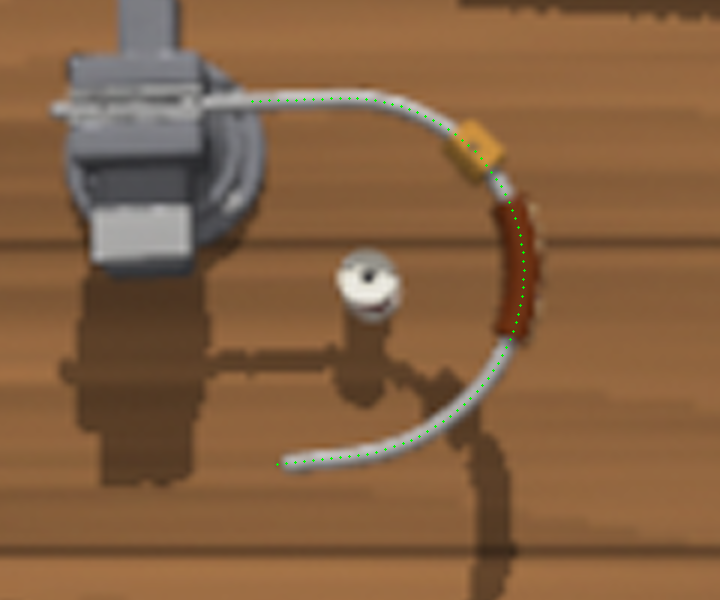

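```bash
cat > plan.py <<'E'
import sys
from h import *
from scipy.spatial.transform import Rotation as Ro
def Rdown(yaw): c,s=np.cos(yaw),np.sin(yaw); return np.array([[c,s,0],[s,-c,0],[0,0,-1.]])
def cur():
    s=get_state(); w,x,y,z=s["orientation"]; return s["tcp_pos"],Ro.from_quat([x,y,z,w]).as_matrix(),s
def rows(p,R,p1,R1,n,hand):
    rv=Ro.from_matrix(R.T@R1).as_rotvec(); out=[]; pc,Rc=p.copy(),R.copy()
    for i in range(1,n+1):
        pt=p+(p1-p)*i/n; Rt=R@Ro.from_rotvec(rv*i/n).as_matrix()
        d=np.round(Rc.T@(pt-pc)*100,2); r=np.round(np.degrees(Ro.from_matrix(Rc.T@Rt).as_rotvec()),1)
        out.append([*d.tolist(),*r.tolist(),hand]); pc=pc+Rc@d/100; Rc=Rc@Ro.from_rotvec(np.radians(r)).as_matrix()
    return out
def show(o):
    for k in range(0,len(o),5): print(str(o[k:k+5]).replace(" ","").replace("-0.0,","0,").replace(".0,",","))
if __name__=="__main__":
    x,y,z,yaw=map(float,sys.argv[1:5]); n=int(sys.argv[5]); hand=float(sys.argv[6])
    p,R,s=cur(); show(rows(p,R,np.array([x,y,z]),Rdown(np.radians(yaw)),n,hand)); print(s["clock"],np.round(s["joint_pos"],2))
E
python3 plan.py .4507 -.3147 .09 50 10 6.0
```

```text
[[3.68,-1.66,1.41,0,0,-3.7,6.0],[3.77,-1.43,1.42,0,0,-3.7,6.0],[3.86,-1.17,1.41,0,0,-3.7,6.0],[3.93,-0.93,1.41,0,0,-3.7,6.0],[3.98,-0.67,1.41,0,0,-3.6,6.0]]
[[4.01,-0.41,1.42,0,0,-3.7,6.0],[4.03,-0.16,1.41,0,0,-3.7,6.0],[4.04,0.1,1.41,0,0,-3.7,6.0],[4.01,0.36,1.42,0,0,-3.7,6.0],[3.99,0.63,1.41,0,0,-3.7,6.0]]
1.7 [-1.48  0.31  0.05  1.3  -0.    1.43]
```

```bash
python3 -m inch '[[3.68,-1.66,1.41,0,0,-3.7,6.0],[3.77,-1.43,1.42,0,0,-3.7,6.0],[3.86,-1.17,1.41,0,0,-3.7,6.0],[3.93,-0.93,1.41,0,0,-3.7,6.0],[3.98,-0.67,1.41,0,0,-3.6,6.0]]' 20; python3 -m inch '[[4.01,-0.41,1.42,0,0,-3.7,6.0],[4.03,-0.16,1.41,0,0,-3.7,6.0],[4.04,0.1,1.41,0,0,-3.7,6.0],[4.01,0.36,1.42,0,0,-3.7,6.0],[3.99,0.63,1.41,0,0,-3.7,6.0]]'; python3 -m inch '[[0,0,0,0,0,0,6.0],[0,0,0,0,0,0,6.0]]'; python3 plan.py .4507 -.3147 .004 50 8 6.0
```

```text
clock: 2.2
tcp_pos: [0.2916, -0.4364, 0.1604]
orientation: [0.0, 0.962, 0.273, 0.0]
wrist_force: [-0.1, -0.7, -0.1]
finger_gap: 0.0598
clock: 2.7
tcp_pos: [0.452, -0.3137, 0.0897]
orientation: [0.0, 0.906, 0.424, 0.0]
wrist_force: [0.0, -0.7, 0.2]
finger_gap: 0.06
clock: 2.9
tcp_pos: [0.451, -0.3139, 0.0896]
orientation: [-0.0, 0.906, 0.423, -0.0]
wrist_force: [-0.1, 0.2, 0.3]
finger_gap: 0.06
[[-0.01,0,1.07,0,0,0,6.0],[-0.01,0.01,1.07,0,0,0,6.0],[-0.01,0,1.07,0,0,0,6.0],[-0.01,0.01,1.07,0,0,0.1,6.0],[-0.01,0,1.07,0,0,0,6.0]]
[[-0.01,0.01,1.07,0,0,0,6.0],[-0.01,0,1.07,-0.1,0,0,6.0],[-0.01,0.01,1.07,0,0,0,6.0]]
2.9 [-0.75  0.35 -0.26  0.96 -0.    1.51]
```

```bash
python3 -m inch '[[-0.01,0,1.07,0,0,0,6.0],[-0.01,0.01,1.07,0,0,0,6.0],[-0.01,0,1.07,0,0,0,6.0],[-0.01,0.01,1.07,0,0,0.1,6.0],[-0.01,0,1.07,0,0,0,6.0]]'; python3 -m inch '[[-0.01,0.01,1.07,0,0,0,6.0],[-0.01,0,1.07,-0.1,0,0,6.0],[-0.01,0.01,1.07,0,0,0,6.0],[0,0,0,0,0,0,4],[0,0,0,0,0,0,2]]';python3 -m inch '[[0,0,0,0,0,0,2],[0,0,0,0,0,0,2],[0,0,0,0,0,0,2]]' 25
python3 - <<'E'
from h import *
p=vision.read_camera("top"); save(p,"g_top.png",(310,160,390,240),7)
p=vision.read_camera("scene"); save(p,"g_sc.png",(170,110,270,190),7)
E
```

```text
clock: 3.4
tcp_pos: [0.45, -0.3156, 0.0354]
orientation: [-0.0, 0.907, 0.421, -0.0]
wrist_force: [-0.5, 1.3, 0.7]
finger_gap: 0.0602
clock: 3.9
tcp_pos: [0.4504, -0.3155, 0.0041]
orientation: [0.001, 0.907, 0.422, 0.0]
wrist_force: [0.5, 0.1, -0.1]
finger_gap: 0.0314
clock: 4.2
tcp_pos: [0.4508, -0.3158, 0.0048]
orientation: [0.001, 0.907, 0.422, 0.0]
wrist_force: [0.1, -0.9, -0.8]
finger_gap: 0.0234
```

View pics/g_sc.png

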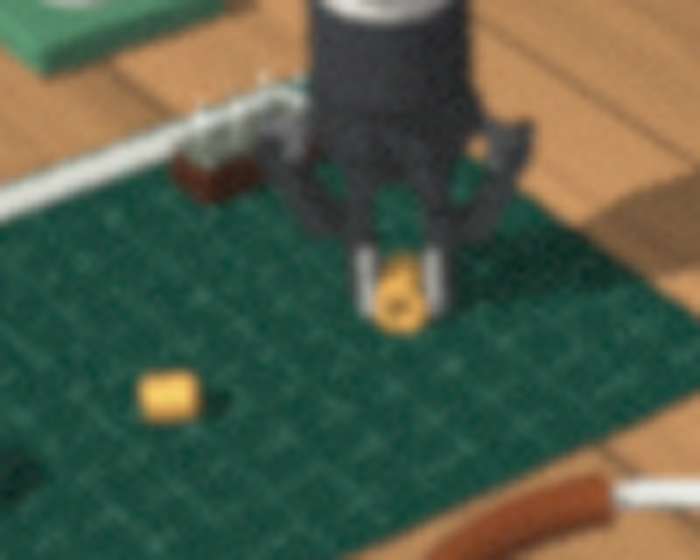

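View pics/g_top.png

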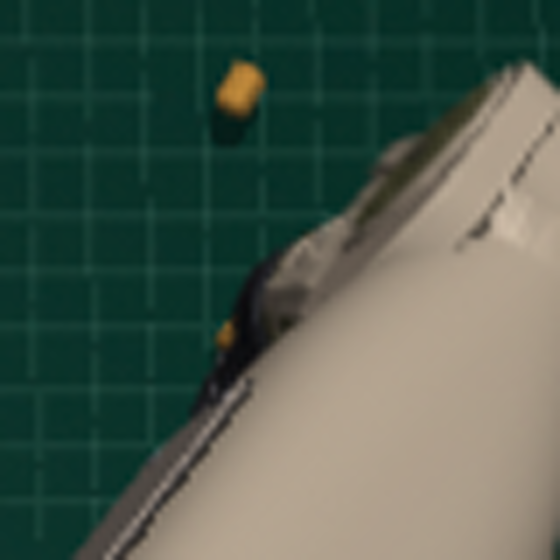

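```bash
python3 plan.py .4508 -.3155 .18 50 4 2; cat > tgt.py <<'E'
# tcp target for ferrule centre at arc s on bar: off = ferrule centre in tool frame
from bar import *
import sys
P=np.load("barfit.npy")[:7]
def pose(s,off=np.array([0.,0,-.0092])):
    if s<-.04:
        a=curve(P,[-.04])[0]; t=curve(P,[-.039])[0]-a; t/=np.linalg.norm(t); X=a+t*(s+.04)
    else:
        X=curve(P,[s])[0]; t=curve(P,[s+.0005])[0]-curve(P,[s-.0005])[0]; t/=np.linalg.norm(t)
    xt=-t; y=np.cross([0,0,-1.],xt); y/=np.linalg.norm(y); z=np.cross(xt,y); R=np.c_[xt,y,z]
    return X-R@off,R,X,t
if __name__=="__main__":
    for s in map(float,sys.argv[1:]):
        p,R,X,t=pose(s); print(s,np.round(p,4),np.round(X,4),np.round(t,3),np.degrees(np.arctan2(-t[1],-t[0])).round(1))
E
python3 tgt.py -.075 -.06 -.04 -.02 0 .05 .1
```

```text
[[0.01,0.01,-4.38,0,0,0,2.0],[0,0.01,-4.39,0.1,0,0,2.0],[0.01,0,-4.38,0,0,-0.1,2.0],[0,0,-4.38,0,0,0,2.0]]
4.3 [-0.76  0.44 -0.37  0.76  0.    1.51]
-0.075 [0.4784 0.1392 0.1025] [0.4784 0.1394 0.1117] [ 0.117 -0.993  0.021] 96.7
-0.06 [0.4802 0.1244 0.1029] [0.4802 0.1246 0.1121] [ 0.117 -0.993  0.021] 96.7
-0.04 [0.4825 0.1045 0.1033] [0.4825 0.1047 0.1125] [ 0.118 -0.993  0.021] 96.8
-0.02 [0.4848 0.0845 0.1037] [0.4848 0.0847 0.1129] [ 0.108 -0.994  0.024] 96.2
0.0 [0.4869 0.0646 0.1042] [0.4868 0.0648 0.1134] [ 0.098 -0.995  0.024] 95.6
0.05 [0.5033 0.0167 0.1053] [0.5033 0.0168 0.1145] [ 0.535 -0.844  0.017] 122.4
0.1 [ 0.5388 -0.018   0.1058] [ 0.5388 -0.018   0.115 ] [ 0.856 -0.517  0.   ] 148.9
```

```bash
python3 - <<'E'
from plan import *
p0=np.array([.4508,-.3155,.18]); R0=Rdown(np.radians(50)); p1=np.array([.478,.145,.18]); R1=Rdown(np.radians(96.9))
show(rows(p0,R0,p1,R1,12,2))
E
```

```text
[[3.09,-2.29,0,0,0,-3.9,2],[3.23,-2.08,0,0,0,-3.9,2],[3.37,-1.85,0,0,0,-3.9,2],[3.48,-1.62,0,0,0,-3.9,2],[3.59,-1.38,0,0,0,-3.9,2]]
[[3.68,-1.13,0,0,0,-3.9,2],[3.74,-0.88,0,0,0,-4,2],[3.79,-0.62,0,0,0,-3.9,2],[3.83,-0.36,0,0,0,-3.9,2],[3.84,-0.09,0,0,0,-3.9,2]]
[[3.85,0.17,0,0,0,-3.9,2],[3.82,0.42,0,0,0,-3.9,2]]
```

```bash
python3 -m inch '[[0,0,-2,0,0,0,2.0],[0,0.01,-4,0,0,0,2.0],[0,0,-4,0,0,0,2.0],[0,0,-4.5,0,0,0,2.0],[0,0,-3,0,0,0,2]]'; python3 -m inch '[[3.09,-2.29,0,0,0,-3.9,2],[3.23,-2.08,0,0,0,-3.9,2],[3.37,-1.85,0,0,0,-3.9,2],[3.48,-1.62,0,0,0,-3.9,2],[3.59,-1.38,0,0,0,-3.9,2]]';python3 -m inch '[[3.68,-1.13,0,0,0,-3.9,2],[3.74,-0.88,0,0,0,-4,2],[3.79,-0.62,0,0,0,-3.9,2],[3.83,-0.36,0,0,0,-3.9,2],[3.84,-0.09,0,0,0,-3.9,2]]';python3 -m inch '[[3.85,0.17,0,0,0,-3.9,2],[3.82,0.42,0,0,0,-3.9,2],[0,0,0,0,0,0,2],[0,0,0,0,0,0,2]]'; python3 plan.py .4784 .1392 .1025 96.7 3 2
python3 - <<'E'
from h import *
p=vision.read_camera("top"); save(p,"h_top.png",(170,100,310,220),5)
p=vision.read_camera("scene"); save(p,"h_sc.png",(200,90,360,210),5)
E
```

```text
clock: 4.8
tcp_pos: [0.4511, -0.3161, 0.1829]
orientation: [0.003, 0.907, 0.422, 0.001]
wrist_force: [-0.1, -0.1, -0.7]
finger_gap: 0.0234
clock: 5.3
tcp_pos: [0.4619, -0.1223, 0.1794]
orientation: [0.001, 0.821, 0.57, 0.0]
wrist_force: [0.4, 0.5, -1.1]
finger_gap: 0.0234
clock: 5.8
tcp_pos: [0.4735, 0.0697, 0.1792]
orientation: [0.001, 0.712, 0.702, 0.0]
wrist_force: [-0.5, -0.3, -1.5]
finger_gap: 0.0237
clock: 6.2
tcp_pos: [0.478, 0.1457, 0.1788]
orientation: [0.001, 0.663, 0.748, -0.0]
wrist_force: [-0.5, 0.2, -1.1]
finger_gap: 0.0232
[[-0.21,-0.01,2.54,0,0,0.1,2.0],[-0.21,-0.02,2.55,0,0.1,0,2.0],[-0.22,-0.01,2.54,0.1,0,0.1,2.0]]
6.2 [ 0.14  0.19 -0.25  1.13 -0.    1.59]
```

View pics/h_sc.png

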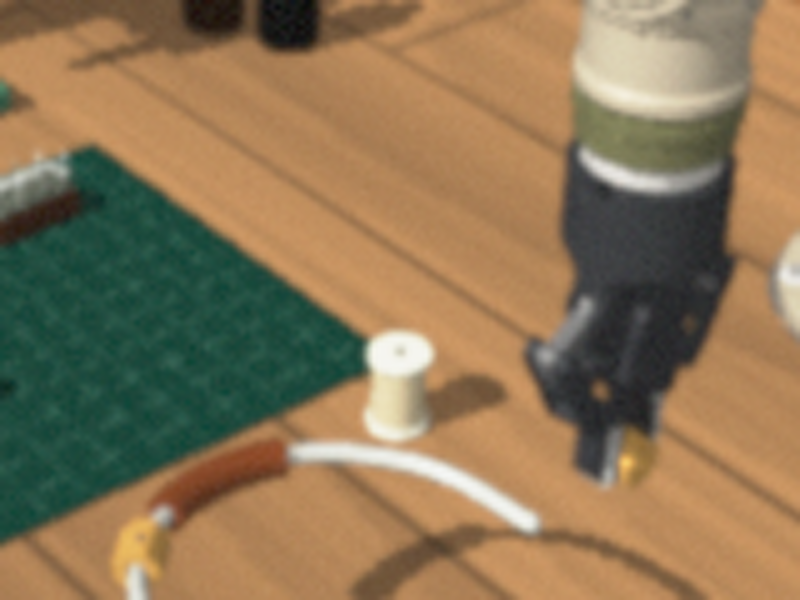

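View pics/h_top.png

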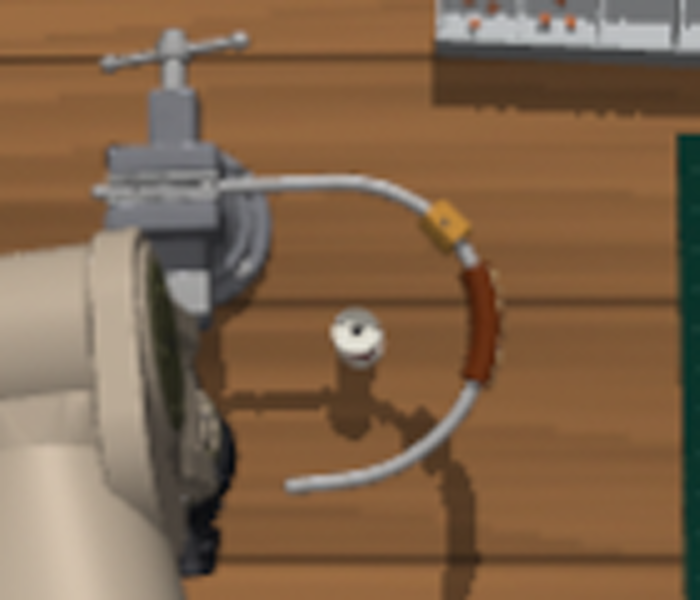

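```bash
python3 -m inch '[[-0.21,-0.01,2.54,0,0,0.1,2.0],[-0.21,-0.02,2.55,0,0.1,0,2.0],[-0.22,-0.01,2.54,0.1,0,0.1,2.0],[0,0,0,0,0,0,2],[0,0,0,0,0,0,2]]'
cat > look.py <<'E'
from plan import *; from fer import *; import sys
n=sys.argv[1]; pp=[float(a) for a in sys.argv[2:5]] or [0,0,-.0092]
p=vision.read_camera("scene"); np.savez(n+".npz",**{k:p[k] for k in("pixels","depth","mtx","k1","T")})
pos,R,s=cur(); print(np.round(pos,4),np.round(s["wrist_force"],2),np.round(s["ft_torque"],3),s["clock"])
Q=np.load("barfit.npy"); T=p["T"].copy(); T[:3,3]+=Q[10:13]; p["T"]=T
c=pos+R@np.array(pp); print("ferrule",np.round(c,4))
V=prism(c,R); q=proj(p,V); x0,y0=np.floor(q.mean(0)-[50,40]).astype(int); k=7
I=cv2.resize(p["pixels"][y0:y0+80,x0:x0+100][...,::-1],None,fx=k,fy=k,interpolation=cv2.INTER_CUBIC)
cv2.imwrite("pics/"+n+"_raw.png",I)
d=lambda a:tuple(np.round((np.asarray(a)-[x0,y0]+.5)*k).astype(int).tolist())
for a in (0,8): cv2.polylines(I,[np.array([d(v) for v in q[a:a+8]])],True,(0,255,0) if a else (255,0,0),1)
for a in proj(p,curve(Q[:7],np.arange(-.04,.1,.005))): cv2.circle(I,d(a),1,(0,0,255),-1)
cv2.imwrite("pics/"+n+".png",I)
E
python3 look.py t1
```

```text
clock: 6.8
tcp_pos: [0.4786, 0.1375, 0.1028]
orientation: [-0.001, 0.666, 0.746, -0.0]
wrist_force: [-0.1, 1.1, 0.2]
finger_gap: 0.023
[0.4795 0.1378 0.1037] [ 0.15  0.32 -0.45] [-0.034 -0.015  0.007] 6.85
ferrule [0.4794 0.1378 0.1129]
```

View pics/t1.png

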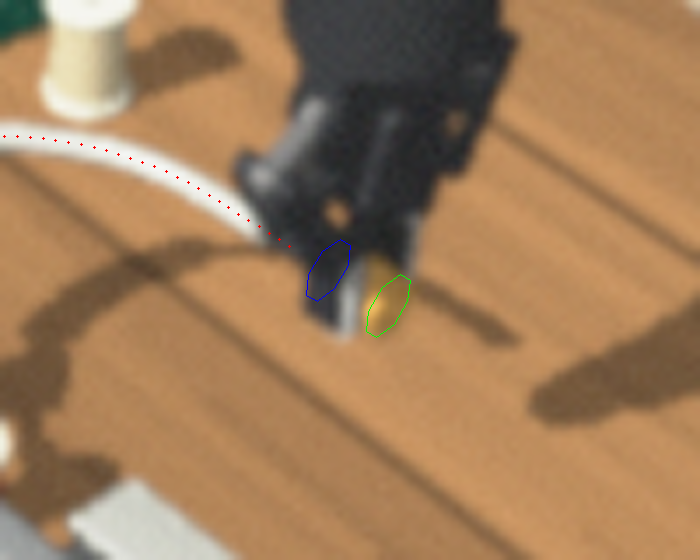

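View pics/t1_raw.png

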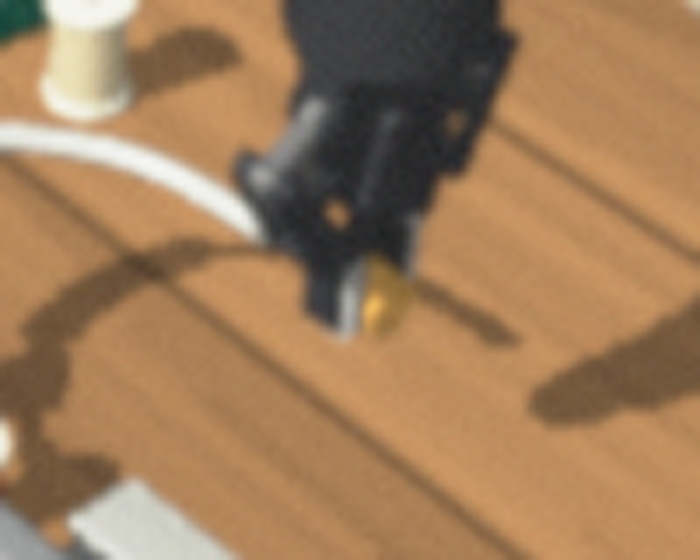

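```bash
cat > cmd.py <<'E'
# log of typed rows -> commanded pose
import numpy as np, json
from scipy.spatial.transform import Rotation as Ro
start=(np.array([.13,-.56,.231]),13.11)
E
cat > log.txt <<'E'
[[3.68,-1.66,1.41,0,0,-3.7,6.0],[3.77,-1.43,1.42,0,0,-3.7,6.0],[3.86,-1.17,1.41,0,0,-3.7,6.0],[3.93,-0.93,1.41,0,0,-3.7,6.0],[3.98,-0.67,1.41,0,0,-3.6,6.0]]
[[4.01,-0.41,1.42,0,0,-3.7,6.0],[4.03,-0.16,1.41,0,0,-3.7,6.0],[4.04,0.1,1.41,0,0,-3.7,6.0],[4.01,0.36,1.42,0,0,-3.7,6.0],[3.99,0.63,1.41,0,0,-3.7,6.0]]
[[-0.01,0,1.07,0,0,0,6.0],[-0.01,0.01,1.07,0,0,0,6.0],[-0.01,0,1.07,0,0,0,6.0],[-0.01,0.01,1.07,0,0,0.1,6.0],[-0.01,0,1.07,0,0,0,6.0]]
[[-0.01,0.01,1.07,0,0,0,6.0],[-0.01,0,1.07,-0.1,0,0,6.0],[-0.01,0.01,1.07,0,0,0,6.0]]
[[0,0,-2,0,0,0,2.0],[0,0.01,-4,0,0,0,2.0],[0,0,-4,0,0,0,2.0],[0,0,-4.5,0,0,0,2.0],[0,0,-3,0,0,0,2]]
[[3.09,-2.29,0,0,0,-3.9,2],[3.23,-2.08,0,0,0,-3.9,2],[3.37,-1.85,0,0,0,-3.9,2],[3.48,-1.62,0,0,0,-3.9,2],[3.59,-1.38,0,0,0,-3.9,2]]
[[3.68,-1.13,0,0,0,-3.9,2],[3.74,-0.88,0,0,0,-4,2],[3.79,-0.62,0,0,0,-3.9,2],[3.83,-0.36,0,0,0,-3.9,2],[3.84,-0.09,0,0,0,-3.9,2]]
[[3.85,0.17,0,0,0,-3.9,2],[3.82,0.42,0,0,0,-3.9,2]]
[[-0.21,-0.01,2.54,0,0,0.1,2.0],[-0.21,-0.02,2.55,0,0.1,0,2.0],[-0.22,-0.01,2.54,0.1,0,0.1,2.0]]
E
cat > cmd.py <<'E'
import json,numpy as np
from plan import Rdown,Ro
def commanded(verbose=False):
    p=np.array([.13,-.56,.231]); R=Rdown(np.radians(13.11))
    for l in open("log.txt"):
        if not l.strip(): continue
        for r in json.loads(l):
            p=p+R@np.array(r[:3])/100; R=R@Ro.from_rotvec(np.radians(r[3:6])).as_matrix()
        if verbose: print(np.round(p,4),np.round(Ro.from_matrix(R).as_quat()[[3,0,1,2]],4))
    return p,R
if __name__=="__main__": commanded(True)
E
python3 cmd.py
python3 - <<'E'
from fer import *
Q=np.load("barfit.npy"); p=load("t1"); T=p["T"].copy(); T[:3,3]+=Q[10:13]; p["T"]=T
c,m,u=resid(p,Q[:7],np.arange(-.032,.11,.01)); print(np.round(c,2))
p2=load("scene0"); print(p2["T"]-load("t1")["T"])
E
```

```text
[ 0.2901 -0.4373  0.1604] [0.     0.9624 0.2715 0.    ]
[ 0.4503 -0.3147  0.0897] [0.     0.9063 0.4227 0.    ]
[ 0.4502 -0.3152  0.0362] [0.     0.9066 0.4219 0.    ]
[ 0.4501 -0.3156  0.0041] [8.000e-04 9.066e-01 4.219e-01 4.000e-04]
[ 0.45   -0.3154  0.1791] [8.000e-04 9.066e-01 4.219e-01 4.000e-04]
[ 0.4616 -0.1236  0.1789] [8.000e-04 8.221e-01 5.694e-01 2.000e-04]
[0.4732 0.0682 0.1787] [9.000e-04 7.132e-01 7.010e-01 1.000e-04]
[0.4779 0.1451 0.1786] [0.0009 0.6639 0.7479 0.    ]
[0.4783 0.1386 0.1023] [-4.000e-04  6.652e-01  7.467e-01 -0.000e+00]
[ 0.26 -0.15  0.15  0.06 -0.03  0.02 -0.01 -0.02 -0.04  0.06 -0.09  0.03
  0.02  0.17  0.17]
[[0. 0. 0. 0.]
 [0. 0. 0. 0.]
 [0. 0. 0. 0.]
 [0. 0. 0. 0.]]
```

```bash
python3 -m inch '[[-0.5,0,0,0,0,0,2],[-0.5,0,-0.01,0,0,0,2],[-0.4,0,-0.01,0,0,0,2],[-0.2,0,-0.01,0,0,0,2],[0,0,0,0,0,0,2]]' 20; echo '[[-0.5,0,0,0,0,0,2],[-0.5,0,-0.01,0,0,0,2],[-0.4,0,-0.01,0,0,0,2],[-0.2,0,-0.01,0,0,0,2]]'>>log.txt; python3 look.py t2; python3 cmd.py | tail -1
```

```text
clock: 7.35
tcp_pos: [0.4807, 0.1223, 0.1031]
orientation: [-0.0, 0.665, 0.747, 0.0]
wrist_force: [0.3, 0.4, -0.1]
finger_gap: 0.0235
[0.4807 0.1225 0.103 ] [-0.72  0.61 -0.01] [-0.008  0.084 -0.014] 7.4
ferrule [0.4807 0.1225 0.1122]
[0.4802 0.1227 0.1026] [-4.000e-04  6.652e-01  7.467e-01 -0.000e+00]
```

View pics/t2.png

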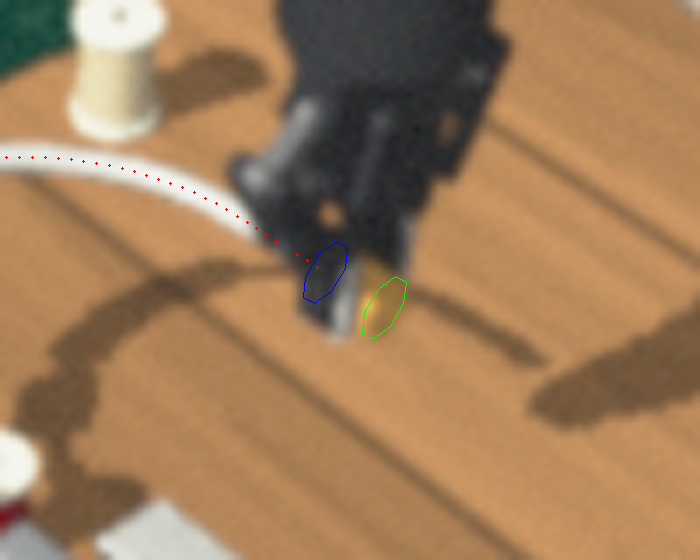

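View pics/t2_raw.png

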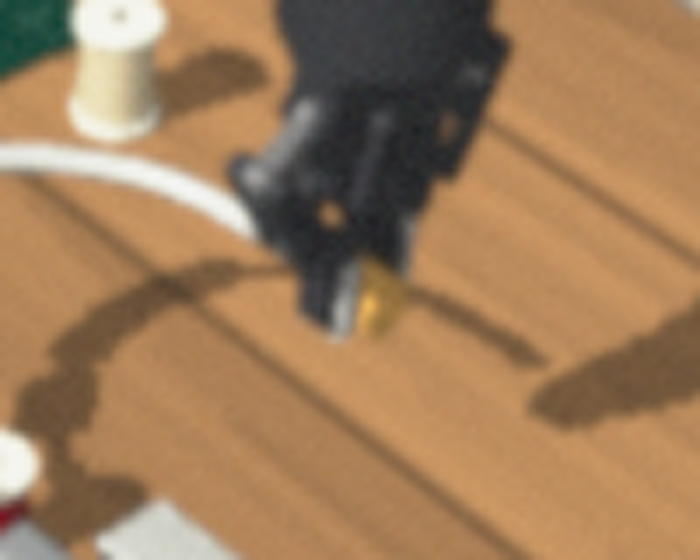

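```bash
cat > shift.py <<'E'
import sys
from fer import *; from cmd import commanded
def run(n,adj=np.array([.0005,0,.0004]),off=np.array([0,0,-.0095]),pr=True):
    Q=np.load("barfit.npy"); p=load(n); T=p["T"].copy(); T[:3,3]+=Q[10:13]; p["T"]=T
    pos,R=commanded(); c=pos+adj+R@off; V=prism(c,R); q=proj(p,V); x0,y0=np.floor(q.min(0)-5).astype(int); x1,y1=np.ceil(q.max(0)+6).astype(int)
    I=p["pixels"][y0:y1,x0:x1].astype(float); W=.5*I[...,0]-I[...,2]
    if pr: print(x0,y0); print(np.round(W).astype(int))
    return c,p,q,W,(x0,y0)
if __name__=="__main__": 
    c,p,q,W,o=run(sys.argv[1]); print(np.round(c,4)); print(np.round(q[8:],1)); print(np.round(q[:8],1))
E
python3 shift.py t2
```

```text
300 186
[[-36 -36 -36 -28 -22 -24 -26 -25 -24 -17 -20 -20 -26 -32 -34 -28 -26 -20
  -26 -25 -26 -20 -23 -16  -8  -2   4]
 [-34 -30 -28 -26 -23 -25 -25 -25 -12  -6  -9 -16 -24 -32 -30 -31 -26 -24
  -22 -26 -26 -24 -22 -14  -1   0   3]
 [-34 -32 -26 -24 -24 -20 -22 -23 -12  -4  -4  -8 -17 -26 -24 -24 -25 -22
  -23 -22 -29 -30 -20  -6  -2   4   4]
 [-35 -30 -27 -26 -26 -24 -22 -22 -16 -10  -8 -10 -18 -20 -26 -18 -16 -22
  -20 -24 -36 -38 -21  -2   0   2   3]
 [-38 -30 -30 -28 -24 -24 -22 -24 -20 -17 -12 -18 -24 -22 -22 -24 -22 -24
  -22 -24 -34 -44 -26  -2   0   2   0]
 [-38 -29 -32 -30 -28 -24 -26 -20 -21 -24 -20 -22 -23 -24 -22 -20 -20 -22
  -20 -26 -34 -40 -22  -4   1   0   2]
 [-30 -27 -32 -36 -32 -26 -25 -22 -20 -24 -23 -24 -26 -24 -19 -23 -18 -21
  -20 -25 -34 -37 -17  -2   2   2   4]
 [-10 -18 -32 -37 -30 -28 -28 -22 -22 -24 -23 -28 -22 -22 -19 -18 -18 -20
  -21 -24 -33 -30 -12   2   3   2   2]
 [  0  -7 -24 -28 -29 -26 -26 -21 -26 -26 -25 -26 -27 -24 -18 -10 -10 -13
  -18 -26 -30 -29  -8   2   5   3   2]
 [  2  -4  -6 -19 -18 -26 -28 -24 -26 -25 -26 -26 -33 -34 -19  -2   0  -3
 
[... 1411 characters left out ...]
   2   4   4   1   2   0   0   1   2   4   1   2   2   2
    2   2   2   0   2   2   2   2   2]
 [  0  -2  -1   2   1   0   2   3   0   3   2   4  -1   3   2   2   3   2
    1   0   0   2   4   2   1   2   2]
 [ -1  -2  -1   2   0   3   4   4   2   2   2   2   1   2   3   2   2   0
    2   3   2   0   1   0   0   4   2]
 [  3   0  -1  -2   0   1   2   0   2   4   1   0   2   3   4   5   0   2
    2   2   2   1   0   0   2   2   0]]
[0.4807 0.1227 0.1125]
[[314.2 205. ]
 [315.8 205.8]
 [318.2 204. ]
 [320.2 200.7]
 [320.6 197.8]
 [319.1 196.9]
 [316.6 198.7]
 [314.6 202.1]]
[[305.8 199.9]
 [307.4 200.8]
 [309.9 199. ]
 [311.8 195.7]
 [312.1 192.8]
 [310.6 191.9]
 [308.1 193.7]
 [306.1 197. ]]
```

```bash
python3 -m inch '[[-0.15,0,0,0,0,0,2],[-0.15,0,-0.01,0,0,0,2],[-0.15,0,0,0,0,0,2],[0,0,0,0,0,0,2]]' 20; python3 -m inch '[[-0.1,0,0,0,0,0,2],[-0.1,0,-0.01,0,0,0,2],[0,0,0,0,0,0,2]]';  python3 - <<'E'
from h import *
s=get_state(); print(s["wrist_force"],s["ft_torque"],s["tcp_pos"])
E
```

```text
clock: 7.8
tcp_pos: [0.4811, 0.1181, 0.1029]
orientation: [-0.0, 0.665, 0.747, -0.0]
wrist_force: [-0.3, -0.2, -0.7]
finger_gap: 0.0233
clock: 8.1
tcp_pos: [0.4814, 0.1161, 0.1031]
orientation: [-0.0, 0.665, 0.747, -0.0]
wrist_force: [-0.1, -0.5, -0.6]
finger_gap: 0.0235
[-0.10397454 -0.52381502 -0.60541034] [ 0.00397874 -0.00327189 -0.01555641] [0.48137602 0.11610231 0.10308432]
```

```bash
python3 -m inch '[[-0.1,0,0,0,0,0,2],[-0.1,0,-0.01,0,0,0,2],[0,0,0,0,0,0,2]]'; python3 -m inch '[[-0.1,0,0,0,0,0,2],[-0.1,0,0,0,0,0,2],[0,0,0,0,0,0,2]]';cat >>log.txt <<'E'
[[-0.15,0,0,0,0,0,2],[-0.15,0,-0.01,0,0,0,2],[-0.15,0,0,0,0,0,2],[0,0,0,0,0,0,2],[-0.1,0,0,0,0,0,2],[-0.1,0,-0.01,0,0,0,2],[-0.1,0,0,0,0,0,2],[-0.1,0,-0.01,0,0,0,2],[-0.1,0,0,0,0,0,2],[-0.1,0,0,0,0,0,2]]
E
python3 look.py t3;python3 cmd.py | tail -1
```

```text
clock: 8.4
tcp_pos: [0.4816, 0.1141, 0.1032]
orientation: [-0.0, 0.665, 0.747, -0.0]
wrist_force: [-0.9, 0.4, -0.3]
finger_gap: 0.0231
clock: 8.7
tcp_pos: [0.4818, 0.1121, 0.1032]
orientation: [-0.0, 0.665, 0.747, -0.0]
wrist_force: [0.2, 0.9, -0.8]
finger_gap: 0.0233
[0.4818 0.1122 0.1032] [ 0.16  0.66 -0.67] [-0.024 -0.009  0.056] 8.75
ferrule [0.4818 0.1122 0.1124]
[0.4814 0.1123 0.1029] [-4.000e-04  6.652e-01  7.467e-01 -0.000e+00]
```

View pics/t3_raw.png

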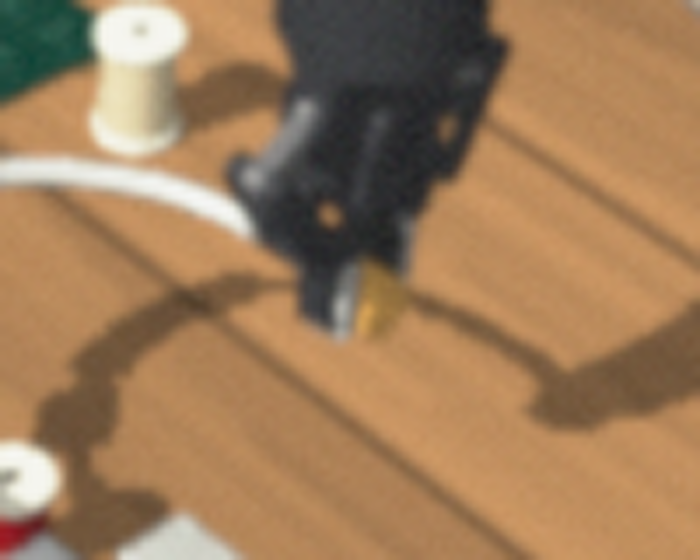

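```bash
cat > path.py <<'E'
# python3 path.py s0_unused s1 step hand : rows from commanded pose to ferrule at s1 ; lat extra/dz extra optional (mm: left normal, up)
import sys
from tgt import *; from plan import rows,show,Ro; from cmd import commanded
ADJ=np.array([.0005,0,.0004]); OFF=np.array([0,0,-.0095])
def T(s,lat=0,up=0):
    p,R,X,t=pose(s,OFF); n=np.cross([0,0,1.],t); n/=np.linalg.norm(n)
    return p-ADJ+n*(np.clip((s+.014)/.028,0,1)*.0005+lat)+np.array([0,0,up]),R,n,t
def locate():
    p,R=commanded()
    from scipy.optimize import minimize_scalar
    s=minimize_scalar(lambda s:np.sum((T(s)[0]-p)**2),bounds=(-.08,.16),method="bounded",options=dict(xatol=1e-6)).x
    q,_,n,t=T(s); return s,p,R,(p-q)@n,(p-q)[2]
if __name__=="__main__":
    s1=float(sys.argv[1]); step=float(sys.argv[2]); hand=float(sys.argv[3]); lat,up=[float(a)/1000 for a in (sys.argv[4:6] or (0,0))]
    s0,p,R,l0,u0=locate(); print("s0",round(s0,4),"lat,up mm",round(l0*1e3,2),round(u0*1e3,2))
    n=int(np.ceil((s1-s0)/step)); out=[]; 
    for i in range(1,n+1):
        pt,Rt,_,_=T(s0+(s1-s0)*i/n,l0+(lat-l0)*i/n,u0+(up-u0)*i/n)
        o=rows(p,R,pt,Rt,1,hand)[0]; out.append(o)
        p=p+R@np.array(o[:3])/100; R=R@Ro.from_rotvec(np.radians(o[3:6])).as_matrix()
    show(out)
E
python3 path.py -.015 .0035 2
```

```text
s0 -0.0478 lat,up mm 0.27 0.49
[[-0.33,0,0,0,-1.3,-0.1,2.0],[-0.33,0,0,0,0,0,2.0],[-0.33,-0.01,0.01,0,0,0,2.0],[-0.33,0,0,0,0,0.1,2.0],[-0.33,0,0.01,0,0,0.1,2.0]]
[[-0.33,-0.01,0,0,0,0.1,2.0],[-0.33,0,0.01,0,-0.1,0.1,2.0],[-0.33,0,0,0,0,0,2.0],[-0.33,0,0.01,0,0,0.1,2.0],[-0.33,-0.01,0,0,0,0.1,2.0]]
```

```bash
python3 -m inch '[[-0.2,0,0,0,-0.3,0,2],[-0.2,0,0,0,-0.3,0,2],[-0.2,0,0,0,-0.3,0,2],[0,0,0,0,0,0,2]]'; python3 -m inch '[[-0.25,0,0,0,-0.3,0,2],[-0.25,0,0.01,0,0,0,2],[-0.25,0,0,0,0,0,2],[0,0,0,0,0,0,2]]'; cat >>log.txt <<'E'
[[-0.2,0,0,0,-0.3,0,2],[-0.2,0,0,0,-0.3,0,2],[-0.2,0,0,0,-0.3,0,2],[0,0,0,0,0,0,2],[-0.25,0,0,0,-0.3,0,2],[-0.25,0,0.01,0,0,0,2],[-0.25,0,0,0,0,0,2],[0,0,0,0,0,0,2]]
E
python3 path.py -.010 .003 2; python3 cmd.py|tail -1
```

```text
clock: 9.15
tcp_pos: [0.4825, 0.1061, 0.1032]
orientation: [0.006, 0.665, 0.747, -0.005]
wrist_force: [-0.4, 0.0, -0.5]
finger_gap: 0.0235
clock: 9.55
tcp_pos: [0.4834, 0.0985, 0.1033]
orientation: [0.008, 0.665, 0.746, -0.007]
wrist_force: [0.6, -0.2, -0.7]
finger_gap: 0.0231
s0 -0.0344 lat,up mm 0.24 0.26
[[-0.27,0,0,0,-0.1,0.1,2.0],[-0.27,-0.01,0.01,0,0,0,2.0],[-0.28,0,0,0,-0.1,0.1,2.0],[-0.27,0,0,0,0,0.1,2.0],[-0.27,0,0,0,0,0.1,2.0]]
[[-0.27,-0.01,0.01,0,0,0,2.0],[-0.27,0,0,0,0,0.1,2.0],[-0.28,0,0,0,0,0.1,2.0],[-0.27,0,0.01,0,0,0.1,2.0]]
[0.4829 0.0989 0.103 ] [ 0.0075  0.6651  0.7467 -0.007 ]
```

```bash
python3 -m inch '[[-0.27,0,0,0,-0.1,0.1,2.0],[-0.27,-0.01,0.01,0,0,0,2.0],[-0.28,0,0,0,-0.1,0.1,2.0],[-0.27,0,0,0,0,0.1,2.0],[-0.27,0,0,0,0,0.1,2.0]]'; python3 -m inch '[[-0.27,-0.01,0.01,0,0,0,2.0],[-0.27,0,0,0,0,0.1,2.0],[-0.28,0,0,0,0,0.1,2.0],[-0.27,0,0.01,0,0,0.1,2.0],[0,0,0,0,0,0,2]]';  cat >>log.txt <<'E'
[[-0.27,0,0,0,-0.1,0.1,2.0],[-0.27,-0.01,0.01,0,0,0,2.0],[-0.28,0,0,0,-0.1,0.1,2.0],[-0.27,0,0,0,0,0.1,2.0],[-0.27,0,0,0,0,0.1,2.0]]
[[-0.27,-0.01,0.01,0,0,0,2.0],[-0.27,0,0,0,0,0.1,2.0],[-0.28,0,0,0,0,0.1,2.0],[-0.27,0,0.01,0,0,0.1,2.0],[0,0,0,0,0,0,2]]
E
python3 look.py t4; python3 path.py .02 .003 2; python3 cmd.py|tail -1
```

```text
clock: 10.05
tcp_pos: [0.4848, 0.0851, 0.1035]
orientation: [0.009, 0.668, 0.744, -0.008]
wrist_force: [0.2, 0.5, -0.7]
finger_gap: 0.0234
clock: 10.55
tcp_pos: [0.4859, 0.0741, 0.1035]
orientation: [0.009, 0.67, 0.742, -0.008]
wrist_force: [-0.2, 0.5, -0.3]
finger_gap: 0.0231
[0.4859 0.0743 0.1035] [-0.34  0.15 -0.41] [ 0.002  0.02  -0.024] 10.6
ferrule [0.4859 0.0745 0.1127]
s0 -0.01 lat,up mm -0.01 -0.04
[[-0.3,0.01,0,0,0,0.1,2.0],[-0.3,0,0,0,0,0.1,2.0],[-0.3,0.01,0,0,0,0.1,2.0],[-0.31,0,0,0,0,-0.9,2.0],[-0.31,0.01,0,-0.1,0,-1.7,2.0]]
[[-0.31,0.01,0,0,0,-1.6,2.0],[-0.31,0.01,0,0,0,-1.6,2.0],[-0.3,0.02,0,-0.1,0,-1.6,2.0],[-0.31,0,0,0,0.1,-1.7,2.0],[-0.31,0.01,0,-0.1,0,-1.6,2.0]]
[0.4854 0.0745 0.1032] [ 0.0088  0.6697  0.7426 -0.0081]
```

View pics/t4_raw.png

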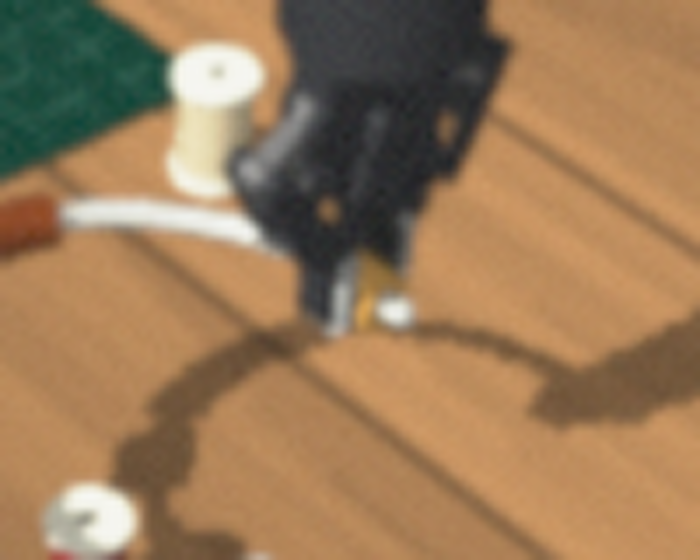

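```bash
cat > tgt.py <<'E'
from bar import *
import sys
P=np.load("barfit.npy")[:7]
def ext(s):
    if s<-.04:
        a=curve(P,[-.04])[0]; t=curve(P,[-.039])[0]-a; t/=np.linalg.norm(t); return a+t*(s+.04)
    return curve(P,[s])[0]
def pose(s,off=np.array([0.,0,-.0092])):
    a,b,m=ext(s-.0135),ext(s+.0135),ext(s); t=b-a; t/=np.linalg.norm(t); X=(m+(a+b)/2)/2
    xt=-t; y=np.cross([0,0,-1.],xt); y/=np.linalg.norm(y); z=np.cross(xt,y); R=np.c_[xt,y,z]
    return X-R@off,R,X,t
E
sed -i 's/n\*(np.clip.*+lat)/n*lat/' path.py; python3 path.py .02 .003 2
```

```text
s0 -0.01 lat,up mm 0.08 -0.04
[[-0.3,0,0,0,0,-0.3,2.0],[-0.31,0.01,0,0,0,-0.4,2.0],[-0.3,0,0,0,0,-0.6,2.0],[-0.3,0,0,-0.1,0,-0.8,2.0],[-0.31,0.01,0,0,0,-1,2.0]]
[[-0.31,0,0,0,0,-1.2,2.0],[-0.3,0.01,0,0,0,-1.3,2.0],[-0.31,0,0,-0.1,0.1,-1.5,2.0],[-0.31,0,0,0,0,-1.6,2.0],[-0.3,0.01,0,-0.1,0,-1.7,2.0]]
```

```bash
python3 -m inch '[[-0.3,0,0,0,0,-0.3,2.0],[-0.31,0.01,0,0,0,-0.4,2.0],[-0.3,0,0,0,0,-0.6,2.0],[-0.3,0,0,-0.1,0,-0.8,2.0],[-0.31,0.01,0,0,0,-1,2.0]]'; python3 -m inch '[[-0.31,0,0,0,0,-1.2,2.0],[-0.3,0.01,0,0,0,-1.3,2.0],[-0.31,0,0,-0.1,0.1,-1.5,2.0],[-0.31,0,0,0,0,-1.6,2.0],[-0.3,0.01,0,-0.1,0,-1.7,2.0]]'; cat >>log.txt <<'E'
[[-0.3,0,0,0,0,-0.3,2.0],[-0.31,0.01,0,0,0,-0.4,2.0],[-0.3,0,0,0,0,-0.6,2.0],[-0.3,0,0,-0.1,0,-0.8,2.0],[-0.31,0.01,0,0,0,-1,2.0]]
[[-0.31,0,0,0,0,-1.2,2.0],[-0.3,0.01,0,0,0,-1.3,2.0],[-0.31,0,0,-0.1,0.1,-1.5,2.0],[-0.31,0,0,0,0,-1.6,2.0],[-0.3,0.01,0,-0.1,0,-1.7,2.0]]
E
python3 path.py .05 .003 2; python3 cmd.py|tail -1;python3 - <<'E'
from h import *
s=get_state(); print(s["wrist_force"],s["ft_torque"],s["tcp_pos"])
E
```

```text
clock: 11.1
tcp_pos: [0.4878, 0.0591, 0.1039]
orientation: [0.009, 0.649, 0.761, -0.008]
wrist_force: [0.0, -0.2, 0.3]
finger_gap: 0.0236
clock: 11.6
tcp_pos: [0.4912, 0.0442, 0.1042]
orientation: [0.009, 0.599, 0.801, -0.006]
wrist_force: [-0.1, 0.3, -0.3]
finger_gap: 0.023
s0 0.02 lat,up mm 0.01 -0.04
[[-0.28,0,0,0,0,-1.4,2.0],[-0.28,0.01,0,0,0,-1.5,2.0],[-0.27,0,0,-0.1,0,-1.5,2.0],[-0.28,0.01,0,0,0.1,-1.4,2.0],[-0.28,0,0,0,0,-1.5,2.0]]
[[-0.27,0,0,0,0,-1.4,2.0],[-0.28,0.01,0,-0.1,0,-1.5,2.0],[-0.27,0,0,0,0.1,-1.5,2.0],[-0.28,0,0,0,0,-1.4,2.0],[-0.27,0.01,0,-0.1,0,-1.5,2.0]]
[[-0.28,0,0,0,0.1,-1.4,2.0]]
[0.4907 0.0445 0.104 ] [ 0.0091  0.5996  0.8002 -0.0064]
[-0.08589144  0.34538739 -0.30904647] [0.020555   0.01574858 0.02586883] [0.49119356 0.04417923 0.10423381]
```

```bash
python3 -m inch '[[-0.28,0,0,0,0,-1.4,2.0],[-0.28,0.01,0,0,0,-1.5,2.0],[-0.27,0,0,-0.1,0,-1.5,2.0],[-0.28,0.01,0,0,0.1,-1.4,2.0],[-0.28,0,0,0,0,-1.5,2.0]]'; python3 -m inch '[[-0.27,0,0,0,0,-1.4,2.0],[-0.28,0.01,0,-0.1,0,-1.5,2.0],[-0.27,0,0,0,0.1,-1.5,2.0],[-0.28,0,0,0,0,-1.4,2.0],[-0.27,0.01,0,-0.1,0,-1.5,2.0]]'; cat >>log.txt <<'E'
[[-0.28,0,0,0,0,-1.4,2.0],[-0.28,0.01,0,0,0,-1.5,2.0],[-0.27,0,0,-0.1,0,-1.5,2.0],[-0.28,0.01,0,0,0.1,-1.4,2.0],[-0.28,0,0,0,0,-1.5,2.0]]
[[-0.27,0,0,0,0,-1.4,2.0],[-0.28,0.01,0,-0.1,0,-1.5,2.0],[-0.27,0,0,0,0.1,-1.5,2.0],[-0.28,0,0,0,0,-1.4,2.0],[-0.27,0.01,0,-0.1,0,-1.5,2.0]]
E
python3 path.py .08 .003 2; python3 cmd.py|tail -1;python3 look.py t5 
python3 - <<'E'
from fer import *
# grip near end & fixed ferrule near end along the bar from initial pictures
Q=np.load("barfit.npy")
for i,n in enumerate(["top0","scene0"]):
    p=load(n); T=p["T"].copy(); T[:3,3]+=Q[7+3*i:10+3*i]; p["T"]=T
    s=np.arange(.085,.245,.004); u=proj(p,curve(Q[:7],s)); I=p["pixels"].astype(float)
    v=np.array([map_coordinates(I[...,c],[u[:,1],u[:,0]],order=1) for c in range(3)]).T
    for a,b in zip(s,v): print(i,round(a,3),np.round(b).astype(int),end=";")
    print()
E
```

```text
clock: 12.1
tcp_pos: [0.496, 0.0312, 0.1045]
orientation: [0.009, 0.547, 0.837, -0.006]
wrist_force: [0.1, -0.2, -0.6]
finger_gap: 0.0232
clock: 12.6
tcp_pos: [0.5023, 0.019, 0.1048]
orientation: [0.008, 0.492, 0.87, -0.004]
wrist_force: [-0.2, -0.2, -0.4]
finger_gap: 0.023
s0 0.0472 lat,up mm 0.02 -0.03
[[-0.3,0,0,0,0.1,-1.5,2.0],[-0.3,0.01,0,0,0,-1.6,2.0],[-0.3,0,0,0,0.1,-1.6,2.0],[-0.3,0.01,0,-0.1,0,-1.6,2.0],[-0.29,0,0,0,0.1,-1.6,2.0]]
[[-0.3,0.01,0,0,0,-1.6,2.0],[-0.3,0,0,0,0.1,-1.5,2.0],[-0.29,0,0,0,0,-1.6,2.0],[-0.3,0.01,0,-0.1,0.1,-1.6,2.0],[-0.3,0,0,0,0.1,-1.6,2.0]]
[[-0.29,0.01,0,0,0,-1.5,2.0]]
[0.5018 0.0193 0.1045] [ 0.0083  0.493   0.87   -0.0043]
[0.5026 0.0187 0.1048] [ 0.33 -0.32 -0.21] [ 0.034 -0.043  0.004] 12.65
ferrule [0.5025 0.0189 0.114 ]
0 0.085 [168 166 165];0 0.089 [164 160 159];0 0.093 [164 162 160];0 0.097 [168 167 165];0 0.101 [167 164 162];0 0.105 [167 165 163];0 0.109 [148 147 146];0 0.113 [115 107 105];0 0.117 [101  62  44];0 0.121 [108  50  22];0 0.125 [109  51  21];0 0.129 [110  51  22];0 0.133 [110  51  22];0 0.137 [110  50  22];0 0.141 [109  50  22
[... 733 characters left out ...]
117 [144  80  51];1 0.121 [142  77  46];1 0.125 [136  72  39];1 0.129 [136  72  42];1 0.133 [134  71  40];1 0.137 [132  71  42];1 0.141 [131  70  42];1 0.145 [129  70  40];1 0.149 [127  69  41];1 0.153 [125  68  39];1 0.157 [126  68  41];1 0.161 [120  62  36];1 0.165 [123  67  39];1 0.169 [123  66  39];1 0.173 [122  66  40];1 0.177 [120  65  38];1 0.181 [121  65  38];1 0.185 [128  74  45];1 0.189 [148 105  88];1 0.193 [170 155 144];1 0.197 [182 177 165];1 0.201 [186 172 150];1 0.205 [195 162 115];1 0.209 [207 158  89];1 0.213 [203 156  84];1 0.217 [202 155  88];1 0.221 [208 159  89];1 0.225 [223 173  92];1 0.229 [225 175  92];1 0.233 [223 176 100];1 0.237 [219 185 133];1 0.241 [216 202 175];
```

View pics/t5.png

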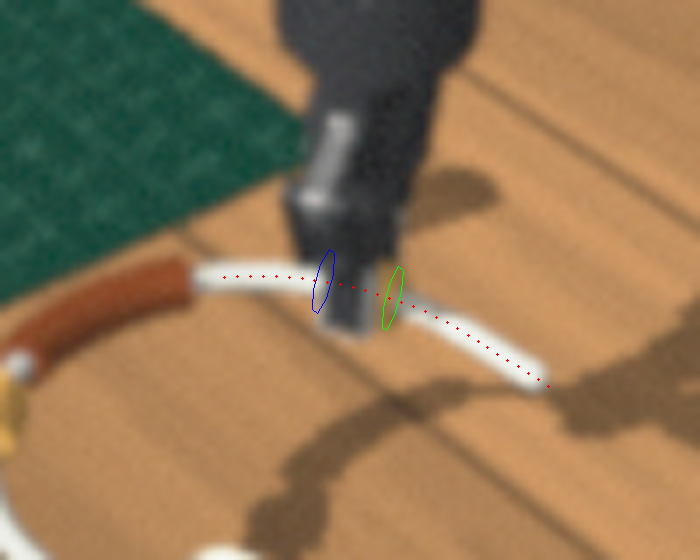

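```bash
python3 -m inch '[[-0.3,0,0,0,0.1,-1.5,2.0],[-0.3,0.01,0,0,0,-1.6,2.0],[-0.3,0,0,0,0.1,-1.6,2.0],[-0.3,0.01,0,-0.1,0,-1.6,2.0],[-0.29,0,0,0,0.1,-1.6,2.0]]' 35; python3 -m inch '[[-0.3,0.01,0,0,0,-1.6,2.0],[-0.3,0,0,0,0.1,-1.5,2.0],[-0.29,0,0,0,0,-1.6,2.0],[-0.3,0.01,0,-0.1,0.1,-1.6,2.0],[-0.3,0,0,0,0.1,-1.6,2.0]]'; cat >>log.txt <<'E'
[[-0.3,0,0,0,0.1,-1.5,2.0],[-0.3,0.01,0,0,0,-1.6,2.0],[-0.3,0,0,0,0.1,-1.6,2.0],[-0.3,0.01,0,-0.1,0,-1.6,2.0],[-0.29,0,0,0,0.1,-1.6,2.0]]
[[-0.3,0.01,0,0,0,-1.6,2.0],[-0.3,0,0,0,0.1,-1.5,2.0],[-0.29,0,0,0,0,-1.6,2.0],[-0.3,0.01,0,-0.1,0.1,-1.6,2.0],[-0.3,0,0,0,0.1,-1.6,2.0]]
E
cat > force.py <<'E'
from plan import *
import sys
n=int(sys.argv[1]) if len(sys.argv)>1 else 1
F=[]
for i in range(n):
    if i: vision.read_camera("scene")
    p,R,s=cur(); F.append(R.T@s["wrist_force"])
print("tool F (x=+ is resisting push)",np.round(np.mean(F,0),2),"pos",np.round(p,4),s["clock"],round(s["finger_gap"],4))
E
python3 force.py; python3 path.py .094 .003 2; python3 cmd.py|tail -1
```

```text
clock: 13.15
tcp_pos: [0.5107, 0.0069, 0.105]
orientation: [0.006, 0.431, 0.902, -0.003]
wrist_force: [-0.1, 0.5, -0.2]
finger_gap: 0.0232
clock: 13.65
tcp_pos: [0.5208, -0.004, 0.1052]
orientation: [0.004, 0.368, 0.93, -0.001]
wrist_force: [-0.3, 0.3, -0.6]
finger_gap: 0.0233
tool F (x=+ is resisting push) [ 0.44 -0.02  0.62] pos [ 0.5208 -0.004   0.1052] 13.65 0.0233
s0 0.077 lat,up mm -0.03 -0.02
[[-0.28,0,0,0,0,-1.5,2.0],[-0.28,0.01,0,0,0.1,-1.4,2.0],[-0.28,0,0,0,0.1,-1.5,2.0],[-0.28,0.01,0,0,0,-1.5,2.0],[-0.28,0,0,0,0.1,-1.5,2.0]]
[[-0.29,0.01,0,0,0,-1.6,2.0]]
[ 0.5203 -0.0038  0.105 ] [ 0.0039  0.3688  0.9295 -0.0013]
```

```bash
python3 -m inch '[[-0.28,0,0,0,0,-1.5,2.0],[-0.28,0.01,0,0,0.1,-1.4,2.0],[-0.28,0,0,0,0.1,-1.5,2.0],[-0.28,0.01,0,0,0,-1.5,2.0],[-0.28,0,0,0,0.1,-1.5,2.0]]'; cat >>log.txt <<'E'
[[-0.28,0,0,0,0,-1.5,2.0],[-0.28,0.01,0,0,0.1,-1.4,2.0],[-0.28,0,0,0,0.1,-1.5,2.0],[-0.28,0.01,0,0,0,-1.5,2.0],[-0.28,0,0,0,0.1,-1.5,2.0]]
E
python3 force.py; python3 path.py .110 .002 2; python3 cmd.py|tail -1; python3 look.py t6
```

```text
clock: 14.15
tcp_pos: [0.5317, -0.0129, 0.1053]
orientation: [0.001, 0.307, 0.952, -0.001]
wrist_force: [0.5, 0.3, -1.8]
finger_gap: 0.023
tool F (x=+ is resisting push) [-0.21  0.54  1.79] pos [ 0.5317 -0.0129  0.1053] 14.15 0.023
s0 0.0911 lat,up mm -0.02 -0.01
[[-0.19,0,0,0,0,-1,2.0],[-0.19,0,0,0,0,-1.1,2.0],[-0.18,0.01,0,0,0.1,-1,2.0],[-0.19,0,0,0,0,-1,2.0],[-0.19,0,0,0,0,-1.1,2.0]]
[[-0.19,0,0,0,0,-1,2.0],[-0.18,0,0,0,0,-1.1,2.0],[-0.19,0.01,0,0,0.1,-1,2.0],[-0.19,0,0,0,0,-1.1,2.0],[-0.19,0,0,0,0,-1.1,2.0]]
[ 0.5311 -0.0127  0.1051] [ 1.400e-03  3.080e-01  9.514e-01 -6.000e-04]
[ 0.5322 -0.0132  0.1053] [ 1.19 -0.51 -0.59] [-0.078 -0.031 -0.01 ] 14.2
ferrule [ 0.5322 -0.0132  0.1145]
```

View pics/t6.png

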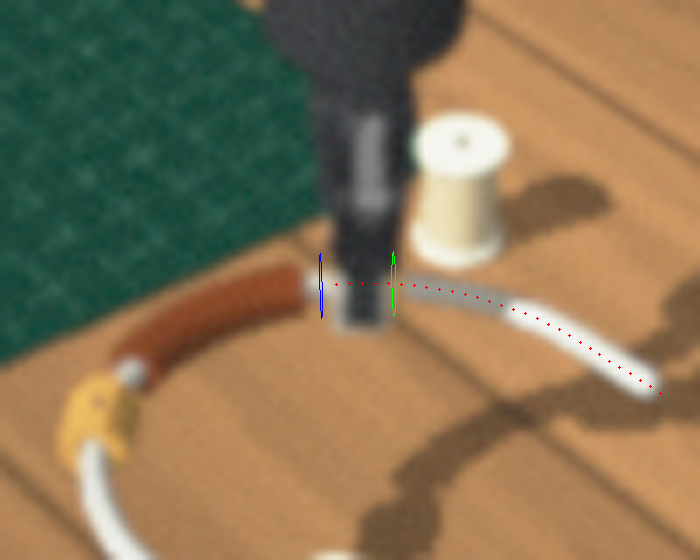

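```bash
python3 -m inch '[[-0.19,0,0,0,0,-1,2.0],[-0.19,0,0,0,0,-1.1,2.0],[-0.18,0.01,0,0,0.1,-1,2.0]]'; python3 force.py; python3 -m inch '[[-0.19,0,0,0,0,-1,2.0],[-0.19,0,0,0,0,-1.1,2.0]]'; python3 force.py;python3 -m inch '[[-0.19,0,0,0,0,-1,2.0]]'; python3 force.py; cat >>log.txt <<'E'
[[-0.19,0,0,0,0,-1,2.0],[-0.19,0,0,0,0,-1.1,2.0],[-0.18,0.01,0,0,0.1,-1,2.0],[-0.19,0,0,0,0,-1,2.0],[-0.19,0,0,0,0,-1.1,2.0],[-0.19,0,0,0,0,-1,2.0]]
E
python3 cmd.py|tail -1; python3 path.py .116 .0015 2;
```

```text
clock: 14.5
tcp_pos: [0.5362, -0.016, 0.1054]
orientation: [0.0, 0.281, 0.96, -0.0]
wrist_force: [-0.3, -0.3, -0.2]
finger_gap: 0.0228
tool F (x=+ is resisting push) [ 0.09 -0.39  0.25] pos [ 0.5362 -0.016   0.1054] 14.5 0.0228
clock: 14.7
tcp_pos: [0.5396, -0.018, 0.1054]
orientation: [0.001, 0.264, 0.965, -0.0]
wrist_force: [-0.2, 0.3, -0.2]
finger_gap: 0.0232
tool F (x=+ is resisting push) [0.34 0.14 0.19] pos [ 0.5396 -0.018   0.1054] 14.7 0.0232
clock: 14.8
tcp_pos: [0.5405, -0.0187, 0.1052]
orientation: [-0.0, 0.255, 0.967, -0.0]
wrist_force: [-4.2, 2.3, 0.3]
finger_gap: 0.0233
tool F (x=+ is resisting push) [ 4.79 -0.03 -0.26] pos [ 0.5405 -0.0187  0.1052] 14.8 0.0233
[ 0.5406 -0.0189  0.1051] [ 5.000e-04  2.561e-01  9.666e-01 -4.000e-04]
s0 0.1025 lat,up mm -0.03 -0.01
[[-0.13,0,0,0,0,-0.8,2.0],[-0.14,0,0,0,0.1,-0.8,2.0],[-0.13,0,0,0,0,-0.7,2.0],[-0.14,0.01,0,0,0,-0.8,2.0],[-0.13,0,0,0,0,-0.7,2.0]]
[[-0.14,0,0,0,0,-0.8,2.0],[-0.13,0,0,0,0,-0.8,2.0],[-0.13,0,0,0,0,-0.8,2.0],[-0.14,0,0,0,0,-0.7,2.0],[-0.13,0,0,0,0,-0.8,2.0]]
```

```bash
python3 -m inch '[[-0.13,0,0,0,0,-0.8,2.0],[-0.14,0,0,0,0.1,-0.8,2.0],[-0.13,0,0,0,0,-0.7,2.0]]'; python3 force.py;  python3 -m inch '[[-0.14,0.01,0,0,0,-0.8,2.0],[-0.13,0,0,0,0,-0.7,2.0],[-0.14,0,0,0,0,-0.8,2.0]]'; python3 force.py; cat >>log.txt <<'E'
[[-0.13,0,0,0,0,-0.8,2.0],[-0.14,0,0,0,0.1,-0.8,2.0],[-0.13,0,0,0,0,-0.7,2.0],[-0.14,0.01,0,0,0,-0.8,2.0],[-0.13,0,0,0,0,-0.7,2.0],[-0.14,0,0,0,0,-0.8,2.0]]
E
python3 cmd.py|tail -1; python3 path.py .118 .001 2; python3 look.py t7
```

```text
clock: 15.1
tcp_pos: [0.5418, -0.0195, 0.1047]
orientation: [-0.003, 0.236, 0.972, 0.0]
wrist_force: [-8.0, 4.6, 2.7]
finger_gap: 0.0228
tool F (x=+ is resisting push) [ 9.29  0.45 -2.59] pos [ 0.5418 -0.0195  0.1047] 15.1 0.0228
clock: 15.4
tcp_pos: [0.5449, -0.021, 0.1045]
orientation: [-0.004, 0.216, 0.976, 0.0]
wrist_force: [-8.7, 5.5, 3.3]
finger_gap: 0.023
tool F (x=+ is resisting push) [10.24  1.34 -3.24] pos [ 0.5449 -0.021   0.1045] 15.4 0.023
[ 0.5479 -0.0225  0.1051] [-3.000e-04  2.171e-01  9.761e-01 -2.000e-04]
s0 0.1106 lat,up mm 0.01 -0.01
[[-0.09,0,0,0,0,-0.6,2.0],[-0.09,0,0,0,0,-0.5,2.0],[-0.09,0,0,0,0,-0.5,2.0],[-0.1,0,0,0,0,-0.5,2.0],[-0.09,0,0,0,0,-0.6,2.0]]
[[-0.09,0,0,0,0,-0.5,2.0],[-0.09,0,0,0,0,-0.5,2.0],[-0.09,0,0,0,0,-0.6,2.0]]
[ 0.5452 -0.0211  0.1045] [-6.28  3.94  2.61] [0.833 1.471 0.015] 15.45
ferrule [ 0.5452 -0.0211  0.1137]
```

View pics/t7.png

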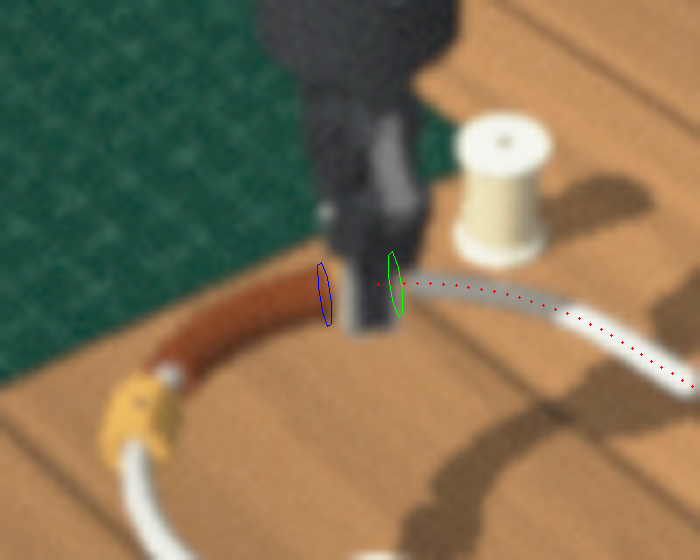

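```bash
python3 -m inch '[[-0.13,0,-0.02,0,0,-0.8,2.0],[-0.13,0,-0.02,0,0,-0.7,2.0],[-0.13,0,-0.01,0,0,-0.8,2.0]]'; python3 force.py;  python3 -m inch '[[-0.13,0,0,0,0,-0.7,2.0],[-0.13,0,0,0,0,-0.8,2.0]]'; python3 force.py; cat >>log.txt <<'E'
[[-0.13,0,-0.02,0,0,-0.8,2.0],[-0.13,0,-0.02,0,0,-0.7,2.0],[-0.13,0,-0.01,0,0,-0.8,2.0],[-0.13,0,0,0,0,-0.7,2.0],[-0.13,0,0,0,0,-0.8,2.0]]
E
python3 cmd.py|tail -1; python3 path.py .125 .001 2 0 .5; python3 look.py t8
```

```text
clock: 15.75
tcp_pos: [0.548, -0.0226, 0.1047]
orientation: [-0.004, 0.197, 0.98, 0.001]
wrist_force: [-8.3, 4.8, 0.4]
finger_gap: 0.0232
tool F (x=+ is resisting push) [ 9.54  1.22 -0.28] pos [ 0.548  -0.0226  0.1047] 15.75 0.0232
clock: 15.95
tcp_pos: [0.5503, -0.0235, 0.1047]
orientation: [-0.004, 0.184, 0.983, 0.001]
wrist_force: [-9.0, 5.0, 2.3]
finger_gap: 0.0227
tool F (x=+ is resisting push) [10.2   1.4  -2.23] pos [ 0.5503 -0.0235  0.1047] 15.95 0.0227
[ 0.5538 -0.0251  0.1056] [-4.000e-04  1.847e-01  9.828e-01 -2.000e-04]
s0 0.1172 lat,up mm -0.03 0.48
[[-0.1,0,0,0,0,-0.5,2.0],[-0.09,0,0,0,0,-0.6,2.0],[-0.1,0,0,0,0,-0.6,2.0],[-0.1,0,0,0,0,-0.5,2.0],[-0.1,0,0,0,0,-0.6,2.0]]
[[-0.09,0.01,0,0,0,-0.5,2.0],[-0.1,0,0,0,0,-0.6,2.0],[-0.1,0,0,0,0,-0.6,2.0]]
[ 0.5507 -0.0237  0.1047] [-6.97  5.61  1.83] [ 0.861  1.521 -0.036] 16.0
ferrule [ 0.5507 -0.0237  0.1139]
```

View pics/t8.png

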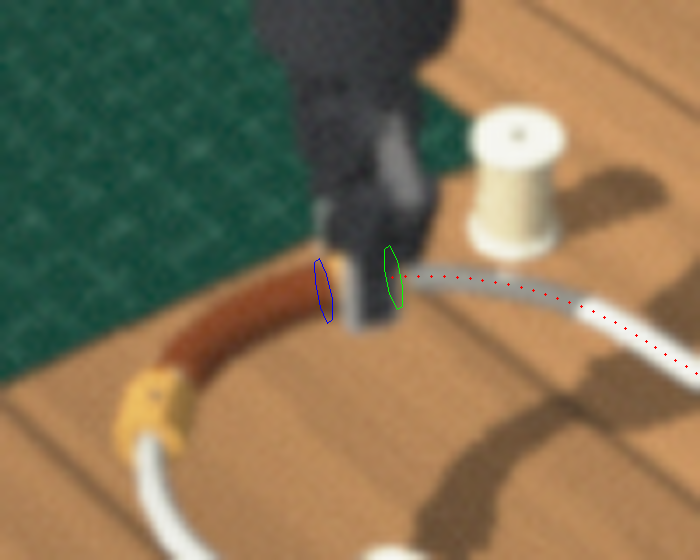

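```bash
python3 -m inch '[[-0.1,0,0,0,0,-0.5,2.0],[-0.09,0,0,0,0,-0.6,2.0]]'; python3 force.py; python3 -m inch '[[-0.1,0,0,0,0,-0.6,2.0],[-0.1,0,0,0,0,-0.5,2.0]]';python3 force.py;  cat >>log.txt <<'E'
[[-0.1,0,0,0,0,-0.5,2.0],[-0.09,0,0,0,0,-0.6,2.0],[-0.1,0,0,0,0,-0.6,2.0],[-0.1,0,0,0,0,-0.5,2.0]]
E
python3 cmd.py|tail -1; python3 path.py .126 .001 2 0 .5
```

```text
clock: 16.2
tcp_pos: [0.5519, -0.0241, 0.1046]
orientation: [-0.005, 0.174, 0.985, 0.001]
wrist_force: [-8.5, 5.6, 2.9]
finger_gap: 0.0228
tool F (x=+ is resisting push) [ 9.96  2.38 -2.83] pos [ 0.5519 -0.0241  0.1046] 16.2 0.0228
clock: 16.4
tcp_pos: [0.554, -0.0249, 0.1046]
orientation: [-0.004, 0.165, 0.986, 0.001]
wrist_force: [-8.1, 3.8, 1.5]
finger_gap: 0.023
tool F (x=+ is resisting push) [ 8.95  0.96 -1.41] pos [ 0.554  -0.0249  0.1046] 16.4 0.023
[ 0.5575 -0.0265  0.1056] [-4.000e-04  1.658e-01  9.862e-01 -2.000e-04]
s0 0.1211 lat,up mm -0.05 0.48
[[-0.1,0,0,0,0,-0.6,2.0],[-0.1,0,0,0,0,-0.6,2.0],[-0.09,0,0,0,0,-0.5,2.0],[-0.1,0.01,0,0,0,-0.6,2.0],[-0.1,0,0,0,0,-0.5,2.0]]
```

```bash
python3 -m inch '[[-0.1,0,0,0,0,-0.6,2.0],[-0.1,0,0,0,0,-0.6,2.0]]'; python3 force.py; python3 -m inch '[[-0.1,0,0,0,0,-0.6,2.0]]';python3 force.py;  cat >>log.txt <<'E'
[[-0.1,0,0,0,0,-0.6,2.0],[-0.1,0,0,0,0,-0.6,2.0],[-0.1,0,0,0,0,-0.6,2.0]]
E
python3 cmd.py|tail -1; python3 path.py .127 .001 2 0 .5; python3 look.py t9
python3 - <<'E'
from h import *
p=vision.read_camera("top"); save(p,"k_top.png",(200,110,320,210),6)
E
```

```text
clock: 16.6
tcp_pos: [0.5561, -0.0256, 0.1046]
orientation: [-0.004, 0.154, 0.988, 0.001]
wrist_force: [-7.4, 3.8, 0.9]
finger_gap: 0.023
tool F (x=+ is resisting push) [ 8.19  1.41 -0.86] pos [ 0.5561 -0.0256  0.1046] 16.6 0.023
clock: 16.7
tcp_pos: [0.5571, -0.026, 0.1046]
orientation: [-0.004, 0.149, 0.989, 0.001]
wrist_force: [-8.4, 4.5, 0.7]
finger_gap: 0.0233
tool F (x=+ is resisting push) [ 9.37  1.82 -0.59] pos [ 0.5571 -0.026   0.1046] 16.7 0.0233
[ 0.5603 -0.0275  0.1056] [-4.000e-04  1.502e-01  9.886e-01 -2.000e-04]
s0 0.1241 lat,up mm -0.06 0.48
[[-0.1,0,0,0,0,-0.5,2.0],[-0.09,0.01,0,0,0,-0.6,2.0],[-0.1,0,0,0,0,-0.5,2.0]]
[ 0.5573 -0.0261  0.1046] [-7.04  4.06  1.04] [0.731 1.4   0.029] 16.75
ferrule [ 0.5574 -0.0261  0.1138]
```

View pics/k_top.png

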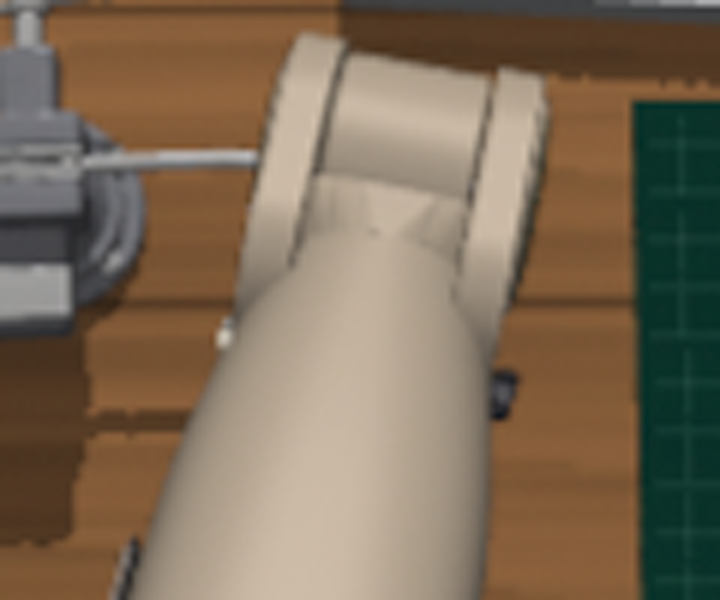

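View pics/t9_raw.png

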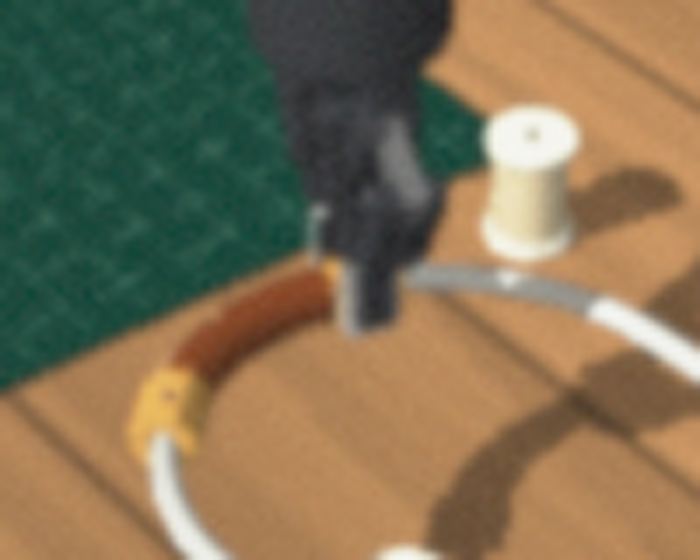

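```bash
python3 -m inch '[[-0.1,0,0,0,0,-0.5,2.0]]'; python3 force.py 2; python3 -m inch '[[-0.1,0.01,0,0,0,-0.6,2.0]]';python3 force.py 2;  cat >>log.txt <<'E'
[[-0.1,0,0,0,0,-0.5,2.0],[-0.1,0.01,0,0,0,-0.6,2.0]]
E
python3 cmd.py|tail -1; python3 path.py .130 .001 2 0 .5
```

```text
clock: 16.9
tcp_pos: [0.5579, -0.0263, 0.1046]
orientation: [-0.004, 0.145, 0.989, 0.001]
wrist_force: [-8.2, 4.1, 1.8]
finger_gap: 0.0234
tool F (x=+ is resisting push) [ 8.47  0.97 -1.8 ] pos [ 0.5582 -0.0264  0.1046] 16.95 0.0234
clock: 17.05
tcp_pos: [0.5588, -0.0265, 0.1046]
orientation: [-0.004, 0.14, 0.99, 0.0]
wrist_force: [-9.0, 3.5, 2.2]
finger_gap: 0.0233
tool F (x=+ is resisting push) [ 8.73  0.88 -1.76] pos [ 0.559  -0.0266  0.1046] 17.1 0.023
[ 0.5623 -0.0279  0.1056] [-4.000e-04  1.407e-01  9.900e-01 -2.000e-04]
s0 0.1261 lat,up mm 0.03 0.48
[[-0.1,0,0,0,0,-0.6,2.0],[-0.09,0,0,0,0,-0.5,2.0],[-0.1,0,0,0,0,-0.6,2.0],[-0.1,0,0,0,0,-0.5,2.0]]
```

```bash
python3 -m inch '[[-0.1,0,0,0,0,-0.6,2.0]]'; python3 force.py 2; python3 -m inch '[[-0.09,0,0,0,0,-0.5,2.0]]';python3 force.py 2;  cat >>log.txt <<'E'
[[-0.1,0,0,0,0,-0.6,2.0],[-0.09,0,0,0,0,-0.5,2.0]]
E
python3 cmd.py|tail -1; python3 path.py .131 .001 2 0 .5
```

```text
clock: 17.2
tcp_pos: [0.5598, -0.0269, 0.1046]
orientation: [-0.004, 0.135, 0.991, 0.0]
wrist_force: [-7.3, 4.1, 1.9]
finger_gap: 0.023
tool F (x=+ is resisting push) [ 7.79  1.27 -1.4 ] pos [ 0.56   -0.027   0.1046] 17.25 0.0229
clock: 17.35
tcp_pos: [0.5602, -0.027, 0.1045]
orientation: [-0.005, 0.131, 0.991, 0.001]
wrist_force: [-11.3, 3.0, 3.8]
finger_gap: 0.0234
tool F (x=+ is resisting push) [11.39  0.35 -3.56] pos [ 0.5601 -0.027   0.1046] 17.4 0.023
[ 0.5641 -0.0285  0.1056] [-4.000e-04  1.312e-01  9.914e-01 -2.000e-04]
s0 0.128 lat,up mm 0.02 0.47
[[-0.1,0,0,0,0,-0.6,2.0],[-0.1,0,0,0,0,-0.5,2.0],[-0.1,0,0,0,0,-0.6,2.0]]
```

```bash
python3 -m inch '[[-0.05,0,-0.01,0,0,-0.2,2.0],[0,0,0,0,0,0,2]]'; python3 force.py 3; python3 -m inch '[[-0.03,0,0,0,0,-0.1,2.0],[0,0,0,0,0,0,2]]'; python3 force.py 3; cat >>log.txt <<'E'
[[-0.05,0,-0.01,0,0,-0.2,2.0],[-0.03,0,0,0,0,-0.1,2.0]]
E
python3 look.py t10
```

```text
clock: 17.6
tcp_pos: [0.5601, -0.027, 0.1045]
orientation: [-0.005, 0.129, 0.992, 0.001]
wrist_force: [-10.8, 4.9, 4.1]
finger_gap: 0.0229
tool F (x=+ is resisting push) [11.54  1.36 -3.53] pos [ 0.5601 -0.027   0.1046] 17.7 0.0228
clock: 17.9
tcp_pos: [0.5602, -0.027, 0.1045]
orientation: [-0.005, 0.128, 0.992, 0.001]
wrist_force: [-10.8, 4.8, 2.8]
finger_gap: 0.0228
tool F (x=+ is resisting push) [11.82  1.71 -3.13] pos [ 0.5602 -0.027   0.1045] 18.0 0.0235
[ 0.5602 -0.027   0.1046] [-12.31   5.17   3.63] [ 0.83   2.323 -0.075] 18.05
ferrule [ 0.5603 -0.0271  0.1138]
```

View pics/t10_raw.png

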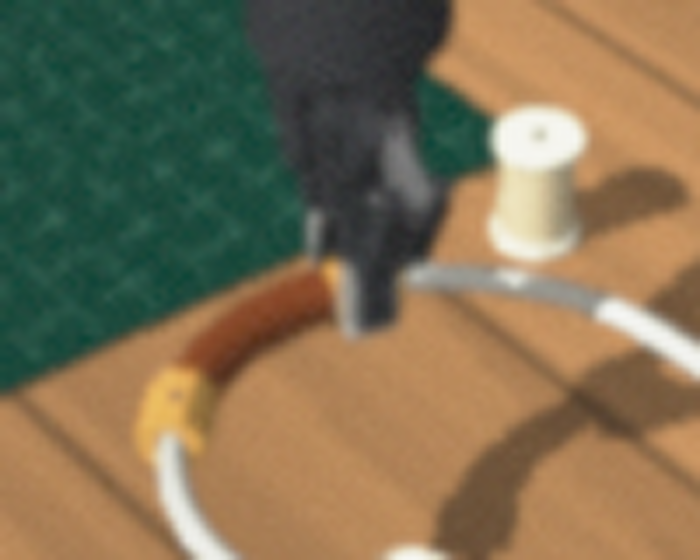

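```bash
python3 -m inch '[[-0.06,0,-0.01,0,0,-0.1,2.0],[0,0,0,0,0,0,2],[0,0,0,0,0,0,2]]'; python3 force.py 3;  python3 -m inch '[[-0.05,0,-0.01,0,0,-0.1,2.0],[0,0,0,0,0,0,2],[0,0,0,0,0,0,2]]'; python3 force.py 3;cat >>log.txt <<'E'
[[-0.06,0,-0.01,0,0,-0.1,2.0],[-0.05,0,-0.01,0,0,-0.1,2.0]]
E
python3 cmd.py|tail -1
```

```text
clock: 18.35
tcp_pos: [0.5602, -0.0271, 0.1046]
orientation: [-0.006, 0.127, 0.992, 0.001]
wrist_force: [-11.8, 4.1, 5.1]
finger_gap: 0.0232
tool F (x=+ is resisting push) [13.26  0.96 -4.33] pos [ 0.5602 -0.027   0.1045] 18.45 0.0229
clock: 18.75
tcp_pos: [0.5602, -0.027, 0.1045]
orientation: [-0.006, 0.126, 0.992, 0.001]
wrist_force: [-13.4, 5.4, 4.3]
finger_gap: 0.0231
tool F (x=+ is resisting push) [14.41  1.21 -4.32] pos [ 0.5602 -0.027   0.1045] 18.85 0.0228
[ 0.5659 -0.029   0.1059] [-4.000e-04  1.269e-01  9.919e-01 -2.000e-04]
```

```bash
python3 look.py t11 >/dev/null; python3 - <<'E'
from fer import *
Q=np.load("barfit.npy")
s=np.arange(.18,.262,.003)
for n in ["scene0","t11"]:
    p=load(n); T=p["T"].copy(); T[:3,3]+=Q[10:13]; p["T"]=T
    u=proj(p,curve(Q[:7],s)); I=p["pixels"].astype(float)
    v=np.array([map_coordinates(I[...,c],[u[:,1],u[:,0]],order=1) for c in range(3)]).T
    print(n,[(round(float(a),3),*np.round(b).astype(int).tolist()) for a,b in zip(s,v)])
a=load("scene0")["pixels"][192:222,215:240].astype(int); b=load("t11")["pixels"][192:222,215:240].astype(int)
print(np.abs(a-b).max(2))
E
```

```text
scene0 [(0.18, 120, 65, 38), (0.183, 123, 67, 38), (0.186, 133, 79, 53), (0.189, 148, 105, 88), (0.192, 164, 142, 130), (0.195, 178, 170, 159), (0.198, 185, 180, 167), (0.201, 186, 172, 150), (0.204, 194, 165, 126), (0.207, 201, 158, 98), (0.21, 206, 158, 87), (0.213, 203, 156, 84), (0.216, 203, 155, 88), (0.219, 203, 155, 88), (0.222, 211, 162, 89), (0.225, 223, 173, 92), (0.228, 225, 175, 91), (0.231, 224, 176, 95), (0.234, 222, 178, 107), (0.237, 219, 185, 133), (0.24, 217, 199, 169), (0.243, 212, 207, 187), (0.246, 213, 211, 197), (0.249, 215, 214, 202), (0.252, 217, 216, 205), (0.255, 218, 217, 205), (0.258, 220, 219, 209), (0.261, 222, 222, 214)]
t11 [(0.18, 122, 68, 41), (0.183, 119, 66, 37), (0.186, 119, 64, 36), (0.189, 121, 65, 40), (0.192, 121, 65, 37), (0.195, 122, 66, 38), (0.198, 124, 69, 39), (0.201, 142, 90, 49), (0.204, 169, 120, 64), (0.207, 194, 143, 76), (0.21, 204, 154, 81), (0.213, 205, 157, 85), (0.216, 204, 156, 89), (0.219, 202, 155, 88), (0.222, 211, 162, 90), (0.225, 225, 176, 95), (0.228, 227, 177, 94), (0.231, 226, 177, 96), (0.234, 224, 180, 109), (0.237
[... 2659 characters left out ...]
 4   5   8   2   2   3   2   1   3   3
    3   3   3   5   0   1   2]
 [  2   3   3   1   1   2   1   3   1   4   3   1   4   3   1   2   2   2
    2   3   6   6   6   1   3]
 [  4   1   1   1   1   2   4   4   1   4   3   3   4   4   3   1   2   2
    3   1   2   3   4   2   5]
 [  2   1   3   2   4   3   3   2   3   2   1   1   1   2   4   2   1   1
    2   1   3   5   1   1   3]
 [  2   3   5   7   4   2   2   3   2   3   1   6   1   2   3   2   2   1
    3   2   1   1   4   1   2]
 [  3   3   3   0   4   3   3   4   4   5   6   3   1   3   5   1   3   2
    1   3   3   5   2   0   1]
 [  4   1   8   2   1   4   2   4   4   2   2   1   3   3   2   2   6   1
    2   1   2   2   1   7   1]]
```

```bash
sed -i 's/np.ceil((s1-s0)\/step)/np.ceil(abs(s1-s0)\/step)/' path.py; python3 path.py .1250 .001 2 0 .1
python3 - <<'E'
from path import *
p,R=commanded(); a=np.array([.5602,-.0270,.1045])-ADJ
from scipy.optimize import minimize_scalar
print(minimize_scalar(lambda s:np.sum((T(s)[0]-a)[:2]**2),bounds=(.1,.14),method="bounded").x)
E
```

```text
s0 0.1299 lat,up mm 0.01 0.77
[[0.1,0,0.01,0,0,0,2.0],[0.1,0,0.02,0,0,0.5,2.0],[0.09,0,0.01,0,0,0.6,2.0],[0.1,0,0.01,0,0,0.6,2.0],[0.1,0,0.02,0,0,0.5,2.0]]
0.12337393420038141
```

```bash
python3 -m inch '[[0.1,0,0.01,0,0,0.3,2.0],[0.1,0,0.02,0,0,0.5,2.0],[0.1,0,0.01,0,0,0.6,2.0],[0.1,0,0.01,0,0,0.6,2.0],[0,0,0,0,0,0,2.0]]'; python3 force.py 3
cat >>log.txt <<'E'
[[0.1,0,0.01,0,0,0.3,2.0],[0.1,0,0.02,0,0,0.5,2.0],[0.1,0,0.01,0,0,0.6,2.0],[0.1,0,0.01,0,0,0.6,2.0]]
E
python3 path.py .1240 .001 2 0 0
```

```text
clock: 19.4
tcp_pos: [0.5599, -0.0267, 0.1045]
orientation: [-0.003, 0.144, 0.99, 0.001]
wrist_force: [-5.3, 3.8, -0.4]
finger_gap: 0.0228
tool F (x=+ is resisting push) [6.17 1.8  0.75] pos [ 0.5598 -0.0267  0.1045] 19.5 0.0235
s0 0.1259 lat,up mm 0.01 0.28
[[0.09,0,0.01,0,0,0.3,2.0],[0.1,0,0.02,0,0,0.5,2.0]]
```

```bash
python3 -m inch '[[0.09,0,0.01,0,0,0.3,2.0],[0.06,0,0.01,0,0,0.3,2.0],[0,0,0,0,0,0,2.0]]'; python3 force.py 3
cat >>log.txt <<'E'
[[0.09,0,0.01,0,0,0.3,2.0],[0.06,0,0.01,0,0,0.3,2.0]]
E
python3 path.py .1240 .001 2 0 0
```

```text
clock: 19.8
tcp_pos: [0.5597, -0.0268, 0.1048]
orientation: [-0.002, 0.149, 0.989, 0.0]
wrist_force: [-3.3, 3.6, -3.3]
finger_gap: 0.0229
tool F (x=+ is resisting push) [5.01 2.9  2.47] pos [ 0.5598 -0.0268  0.1048] 19.9 0.023
s0 0.1244 lat,up mm 0.01 0.08
[[0.04,0,0.01,0,0,0.2,2.0]]
```

```bash
python3 -m inch '[[0.05,0.03,0.03,0,0,0.2,2.0],[0.05,0.03,0.03,0,0,0,2.0],[0,0,0,0,0,0,2.0]]'; python3 force.py 3
cat >>log.txt <<'E'
[[0.05,0.03,0.03,0,0,0.2,2.0],[0.05,0.03,0.03,0,0,0,2.0]]
E
```

```text
clock: 20.2
tcp_pos: [0.5598, -0.0266, 0.1047]
orientation: [-0.001, 0.151, 0.989, -0.0]
wrist_force: [-4.3, 2.9, -1.1]
finger_gap: 0.023
tool F (x=+ is resisting push) [5.13 1.21 1.64] pos [ 0.5598 -0.0267  0.1047] 20.3 0.0233
```

```bash
python3 -m inch '[[0.06,0.01,0.02,0,0,0,2.0],[0,0,0,0,0,0,2.0]]'; python3 force.py 3
python3 -m inch '[[0.05,0.01,0.01,0,0,0,2.0],[0,0,0,0,0,0,2.0]]'; python3 force.py 3
cat >>log.txt <<'E'
[[0.06,0.01,0.02,0,0,0,2.0],[0.05,0.01,0.01,0,0,0,2.0]]
E
python3 cmd.py|tail -1
```

```text
clock: 20.5
tcp_pos: [0.5597, -0.0266, 0.1047]
orientation: [-0.0, 0.151, 0.989, -0.0]
wrist_force: [-2.8, 1.8, -1.9]
finger_gap: 0.0229
tool F (x=+ is resisting push) [3.2  0.34 1.67] pos [ 0.5597 -0.0266  0.1047] 20.6 0.0229
clock: 20.8
tcp_pos: [0.5597, -0.0265, 0.1047]
orientation: [0.0, 0.151, 0.988, -0.0]
wrist_force: [-2.2, 0.2, -2.1]
finger_gap: 0.0227
tool F (x=+ is resisting push) [ 2.52 -0.77  2.32] pos [ 0.5597 -0.0265  0.1047] 20.9 0.0227
[ 0.5588 -0.0261  0.1043] [-4.000e-04  1.511e-01  9.885e-01 -2.000e-04]
```

```bash
python3 -m inch '[[0,0,0,0,0,0,2.6],[0,0,0,0,0,0,3.0],[0,0,0,0,0,0,3.5],[0,0,0,0,0,0,4.2],[0,0,0,0,0,0,4.2]]'; python3 force.py 2; python3 look.py t12
```

```text
clock: 21.4
tcp_pos: [0.5596, -0.0262, 0.1048]
orientation: [-0.0, 0.151, 0.989, -0.0]
wrist_force: [0.7, -1.6, 0.4]
finger_gap: 0.0421
tool F (x=+ is resisting push) [-1.1  -1.15 -0.38] pos [ 0.5595 -0.0262  0.1047] 21.45 0.0419
[ 0.5594 -0.0262  0.1046] [-1.06 -0.35 -0.15] [ 0.036 -0.001  0.041] 21.5
ferrule [ 0.5594 -0.0262  0.1138]
```

View pics/t12_raw.png

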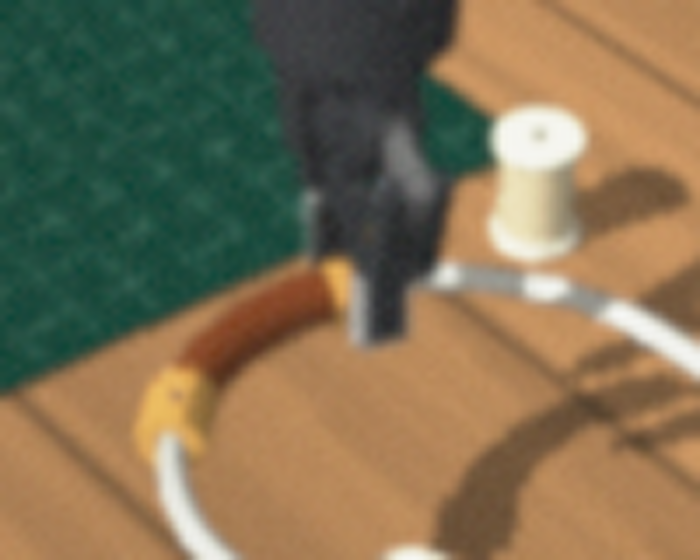

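Released; the ferrule stays against the leather. Next I lift straight up and inspect it.

```bash
python3 -m inch '[[0,0,-0.5,0,0,0,4.2],[0,0,-1,0,0,0,4.2],[0,0,-1.5,0,0,0,4.2],[0,0,-2.5,0,0,0,4.2],[0,0,-3,0,0,0,4.2]]'; python3 force.py; python3 -m inch '[[0,0,-3,0,0,0,4.2],[0,0,-3,0,0,0,4.2],[0,0,0,0,0,0,4.2]]'
python3 - <<'E'
from h import *
p=vision.read_camera("scene"); np.savez("t13.npz",**{k:p[k] for k in("pixels","depth","mtx","k1","T")}); save(p,"t13.png",(200,130,320,220),6)
E
```

```text
clock: 22.0
tcp_pos: [0.5587, -0.026, 0.1904]
orientation: [-0.001, 0.151, 0.989, -0.0]
wrist_force: [1.0, 0.9, -0.5]
finger_gap: 0.0419
tool F (x=+ is resisting push) [-0.64  1.19  0.51] pos [ 0.5587 -0.026   0.1904] 22.0 0.0419
clock: 22.3
tcp_pos: [0.5617, -0.0265, 0.2553]
orientation: [0.004, 0.151, 0.989, -0.0]
wrist_force: [1.0, 0.4, 0.0]
finger_gap: 0.0421
```

View pics/t13.png

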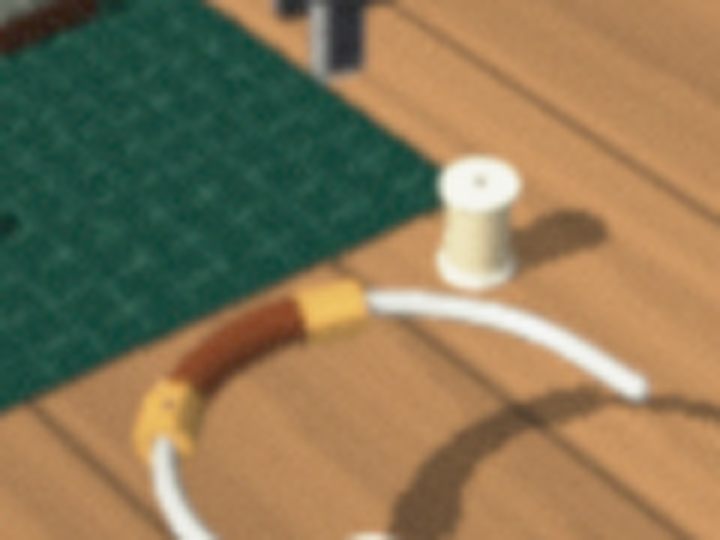

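```bash
python3 -m inch '[[0,-3,0,0,0,0,4.2],[0,-4,0,0,0,0,4.2],[0,-4.5,0,0,0,0,4.2],[0,-4.5,0,0,0,0,4.2],[0,-4,0,0,0,0,4.2]]'; python3 -m inch '[[0,-4,0,0,0,0,4.2],[0,-3,0,0,0,0,4.2],[0,0,0,0,0,0,4.2],[0,0,0,0,0,0,4.2]]'
python3 - <<'E'
from fer import *
Q=np.load("barfit.npy")
p=vision.read_camera("top"); save(p,"t14.png",(180,120,300,220),6)
s=np.arange(.096,.225,.003)
for i,p in ((0,p),(1,vision.read_camera("scene"))):
    p=dict(p); T=p["T"].copy(); T[:3,3]+=Q[7+3*i:10+3*i]; p["T"]=T
    u=proj(p,curve(Q[:7],s)); I=p["pixels"].astype(float)
    v=np.array([map_coordinates(I[...,c],[u[:,1],u[:,0]],order=1) for c in range(3)]).T
    print([(round(float(a),3),*np.round(b).astype(int).tolist()) for a,b in zip(s,v)])
E
```

```text
clock: 22.85
tcp_pos: [0.4983, -0.2184, 0.2488]
orientation: [-0.001, 0.151, 0.989, -0.0]
wrist_force: [0.8, 0.7, -0.1]
finger_gap: 0.042
clock: 23.25
tcp_pos: [0.478, -0.2839, 0.2488]
orientation: [-0.001, 0.152, 0.988, 0.0]
wrist_force: [0.2, 1.7, 0.5]
finger_gap: 0.0423
[(0.096, 150, 148, 148), (0.099, 133, 131, 131), (0.102, 107, 104, 101), (0.105, 111, 98, 82), (0.108, 143, 109, 66), (0.111, 182, 131, 57), (0.114, 183, 131, 57), (0.117, 184, 131, 56), (0.12, 185, 132, 57), (0.123, 183, 130, 56), (0.126, 182, 130, 56), (0.129, 184, 132, 57), (0.132, 179, 127, 56), (0.135, 150, 106, 51), (0.138, 111, 67, 32), (0.141, 94, 42, 17), (0.144, 98, 44, 18), (0.147, 97, 44, 17), (0.15, 97, 44, 19), (0.153, 97, 44, 18), (0.156, 97, 44, 18), (0.159, 96, 44, 17), (0.162, 97, 45, 17), (0.165, 97, 44, 18), (0.168, 97, 44, 18), (0.171, 97, 44, 18), (0.174, 98, 44, 18), (0.177, 99, 45, 19), (0.18, 98, 45, 18), (0.183, 98, 45, 19), (0.186, 98, 45, 19), (0.189, 99, 46, 20), (0.192, 97, 45, 20), (0.195, 97, 45, 19), (0.198, 98, 46, 19), (0.201, 97, 45, 18), (0.204, 97, 45, 20), (0.207, 98, 46, 20),
[... 379 characters left out ...]
27, 175, 90), (0.132, 187, 130, 68), (0.135, 144, 84, 47), (0.138, 133, 71, 39), (0.141, 133, 72, 42), (0.144, 131, 71, 42), (0.147, 129, 70, 41), (0.15, 127, 69, 42), (0.153, 124, 65, 37), (0.156, 123, 65, 37), (0.159, 124, 68, 39), (0.162, 125, 69, 42), (0.165, 121, 66, 39), (0.168, 122, 66, 42), (0.171, 119, 65, 39), (0.174, 119, 61, 34), (0.177, 119, 64, 38), (0.18, 118, 62, 36), (0.183, 117, 62, 33), (0.186, 117, 62, 33), (0.189, 118, 63, 35), (0.192, 120, 65, 37), (0.195, 120, 65, 37), (0.198, 124, 71, 41), (0.201, 140, 89, 47), (0.204, 168, 118, 60), (0.207, 193, 142, 75), (0.21, 204, 154, 82), (0.213, 204, 157, 85), (0.216, 205, 157, 89), (0.219, 203, 155, 88), (0.222, 210, 160, 87)]
```

View pics/t14.png

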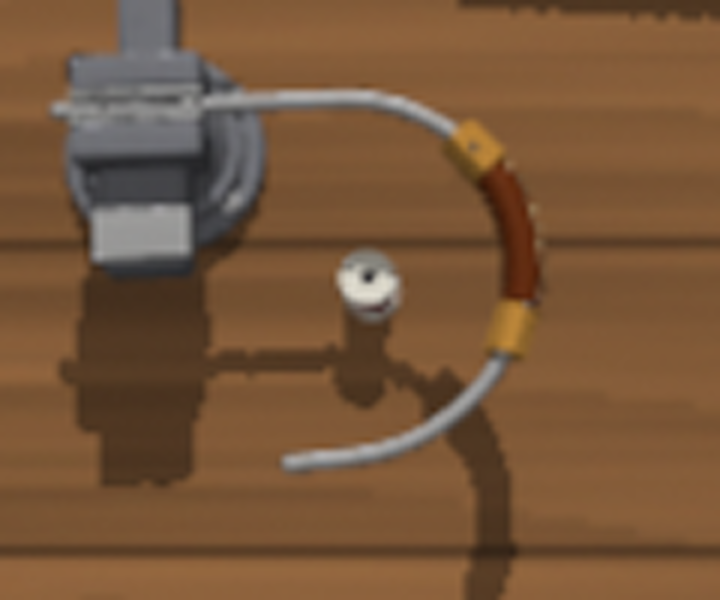

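The top view shows no gap at either joint: leather meets fixed ferrule at about (485,175) and meets the loose ferrule at about (520,300). The fixed ferrule is where it started, so I'm handing in.

```bash
python3 -c "
from h import *
print(workorder.hand_in())"
```

```text
the job is handed in; nothing more can be done
None
```

The larger ferrule is fitted and the job is handed in at about 23 s of the 72 s allowed; no verdict is reported.

I threaded it over the free end and turned it round the bend with the bar. It then pushed the grip about 21 mm up to the fixed ferrule. I held a push of about 14 N, eased off, let go and moved the arm clear.

**Force:** the wrist read 14.4 N along the bar while the tool stood still. That reading includes some friction on the bar, so I did not measure the ferrule-to-grip force directly. Sideways and vertical wrist forces stayed below about 5 N. The ferrule-to-bar contact force was not measured either.

**Gaps:** the final top and scene pictures show no gap at either end of the leather. Picture resolution is 2–3 mm per pixel, so the butting tolerance rests on the contact and force readings too.

**Fixed ferrule:** a scene picture taken under the full push showed no change in the fixed ferrule apart from where the grip arrived. I did not repeat that comparison after letting go, though the final pictures show it in the same place.

**Other things on the bench:** I felt no unexpected contact, and the spools seen in the last pictures look untouched. I did not measure each item's position at the end.

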